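# Assemble a keyed sprouting tower, close it with the lid that fits and start its rinse

### The job

Build up the sprouting tower on its cream base: stack every loose sprouting tray on the base's seat, each with its notch over the orange key below so that it sits fully home, and close the top tray, keyed and fully home in the same way, with the one of the three lids that fits. Then start the rinse: squeeze both orange tabs of the dial, turn it from the red mark to the green mark and let go so that the tabs spring out. Leave the jar of seeds standing where it is.

Things in the scene. Friction and masses are not known exactly. Their poses are not given: they have to be found in the camera images.
- seat (a point): centre of the seat's rim on the fixed cream base, 42 mm above the table (ring 90 mm inside, 98 outside, floor 12 mm below the rim; the sump under it 132 mm across, 30 high). z up; x points to the rim's orange key, which is like a tray's; -y points to the dial. A tray's or lid's origin must come 8 mm below the rim it sits on: -8, 34, 76, 118 mm for trays in this frame, then the lid
- dial_grip (a point): point on the vertical axis of the grey start dial, 58 mm above the table, 200 mm along -y of the seat's frame; axes as the seat's. Dial 41 mm across, top at 75 mm; its sides are two opposite orange squeeze tabs, 22 mm wide, 40 to 68 mm above the table, outer faces 54 mm apart free, 44 squeezed. Black slotted ring round its foot: 62 mm across, top at 37 mm
- dial (a joint): dial angle, rad: 0 at the red mark (stop), 1.2 at the green (run), growing clockwise seen from above, with end stops. The line through both tabs lies at 0.6 minus this value, anticlockwise from the seat's y axis. Locked at either mark unless both tabs are in by 4 mm; else light friction (under 0.1 N m), stays where left; beyond 1.14 the released tabs spring out into slots
- tab_left (a joint): travel of one squeeze tab towards the dial's axis, m: 0 free, 0.005 fully squeezed; spring of 3 to 7 N
- tab_right (a joint): travel of the opposite squeeze tab, likewise
- tray_a: loose round pale-green sprouting tray, 104 mm across the flange, 54 high, 0.12 kg. Origin: centre of underside, z up. Foot 86 mm across, z 0 to 8; flange z 8 to 13 with a 15 mm wide notch at +x; wall 98 mm outside, 90 inside, rim at z 50. Orange key on the rim at +x, above the notch: 10 mm wide, 4.5 high, tapered. Round hub to hold, 26 mm across, from the floor (z 12) to z 40
- tray_b: tray just like tray_a; order in the tower is free. Home: foot inside the rim below, notch over the key below, flange down on the rim; trays repeat every 42 mm. Turned wrong, it stands 4.5 mm high on the key. The fingers have 32 mm of room between hub and wall. Any one of the trays may be absent (reads None)
- tray_c: tray just like tray_a
- tray_d: tray just like tray_a
- lid_1: small one of three look-alike round vented lids, dark sage green: flange 90 mm across, foot 72, too small here. Otherwise as lid_2
- lid_2: the lid that fits: dark sage green, 0.1 kg, flange 104 mm across (z 8 to 13) with a 15 mm wide notch at +x, foot 86 mm across (z 0 to 8), round knob in the middle 26 mm across, z 15 to 42. Origin: centre of underside, z up. Home: flange on the top tray's rim, notch over its key
- lid_3: large one of the three lids: flange 118 mm across, foot 100, too large here. Otherwise as lid_2
- jar: glass jar of seeds with a black lid, 63 mm across, 90 mm high, standing on the table; not to be disturbed. Origin: centre of its underside

How it is judged:
By the outcome, as a careful person would: the job done as asked, in the order asked, and still so for the second after the job is handed in, with the robot touching nothing.
Of tray_a, tray_b, tray_c, tray_d only 3 to 4 are there at a start; the rules pass over those that are not, and their reading is None.
At some moment in a run one of tray_a, tray_b, tray_c, tray_d, lid_2 may be knocked a few centimetres aside while the robot is not near it.
Once in a run the grip may slacken for a moment while it holds something.
It also fails if it takes over 210 s, if anything falls off the work surface, if the arm or the gripper's body presses on something with over 40 N, if the wrist force passes 120 N, or if a joint passes its speed limit or range.

### The arm

A 6-joint arm with a two-finger parallel gripper is mounted at the origin on a cart in front of the work surface, level with it; the furniture and walls round the work are solid. World frame = base frame: x ahead of the robot, y to its left, z up, the work surface at z = 0. Lengths are in mm, angles in degrees, forces in N, time in s.
With the tool pointing down it reaches from about 350 to 850 mm from the base axis. Payload 8.1 kg.
Tool frame: the origin (TCP) lies midway between the tips of the shut fingers; the grasp point (between the pads) lies 19 mm behind it; z points along the fingers, x is the direction in which the jaws open and shut, and the axes are right-handed (so a half turn about z gives the same grasp; the last joint's range is limited). The gripper opens to 85 mm and grips with 20 to 120 N. Pads are 22 mm wide; open, the fingers measure 114 mm over their backs; the gripper's body (76 mm by 85 mm) begins 54 mm behind the grasp point. The pads swing forward as they close: fully open they stand 13 mm farther back than shut.
Start: joints at [-4.893, 7.471, 85.268, -0, 87.261, -4.893], TCP at [600.004, 0.022, 231.292] pointing down, gripper open.
Joint ranges: [-169.43, 169.43], [-51.17, 129.36], [1.28, 143.12], [-76.62, 256.62], [0, 156.53], [-152.29, 152.29]. Speed limits (degrees/s): [136.94, 136.94, 159.86, 180, 180, 180].

### API

Orientations are given as [roll, pitch, yaw] about the fixed x, y, z axes, in that order (R = Rz(yaw) Ry(pitch) Rx(roll)).
In Python, from bench import monitor, cams, r gives the robot as it stands.
- The arm moves only by the tool jog_arm, never from a script. Its arguments are lists of equal length, an entry for each row: "offset": the shift along the tool's x, y, z in mm, a list of three; "delta_rot": the turn, a rotation vector about the tool's x, y, z in degrees, a list of three; "jaw": the opening in per cent of the stroke, from 0 (shut) to 100 (fully open). In form: {"offset": [[x, y, z], ...], "delta_rot": [[rx, ry, rz], ...], "jaw": [jaw, ...]}. A call has 1 to 20 rows; each row shifts and turns the pose as measured when the row begins, along the tool's axes as they then stand; what a row does not reach is not made up. A row lasts 1/10 s, in which the tool goes at most 50 mm and 8.59 degrees, less where a joint would pass 70% of its speed; a pose out of reach is approached as far as the arm can. A call is refused whole if a number of a shift passes 50 or a number of a turn 8.59, either way. A call with a gripper value outside its range is refused whole. The fingers move at their own pace and stop on an object; "newtons" is the grip in N (left out, the last holds). Time passes only in rows, so rows that do not move let the fingers close. It gives the time, the measured TCP pose, the force and the opening at its end, in the units of the state.
- monitor.sense(): the state, without advancing time (a new reading comes with each control period).
- cams.snapshot(name): name is "scene" or "side" or "wrist"; returns (picture, depth): 480x640x3 uint8, red, green, blue; 480x640 float32, mm along the optical axis (not along the pixel's ray), 0 where there is no reading.
- cams.camera_model(name): a dict with "K" (3x3 intrinsics, pixels), "camera_from_world" (4x4, takes a point from world to camera coordinates). Camera axes: x right, y down, z forward; pixel columns grow to the right and rows downward; lengths in mm; the calibration is good to about 2 mm. A picture is of the moment at which its call begins: read the wrist's pose just before it. camera_model takes no time and is no camera call; for the wrist camera it gives the pose at the moment of the call.
- r.hand_in(): hands the job in, once; it reports no verdict.
The state is a dict: "time": time; "joint_pos": joint angles; "qd": joint speeds; "joint_efforts": joint torques, N m; "tool_pos": TCP position; "tcp_rot": TCP orientation; "ft_force": force on the tool from outside, world axes, zero at the start; "wrist_torque": the same for the moment, N m; "finger_gap": finger opening in mm.
Only numpy, scipy, OpenCV 4.12 (cv2) and the standard library are available. Lean on these libraries where they do the work, as an engineer would, in place of code of your own. Each camera call takes 0.05 s, during which the arm holds its last target.

## Working session

There is one attempt and no reset: what is moved stays moved. The work goes in short steps, Python scripts to look and compute and a tool call to move; the robot and the scene stay as the last step left them, time stands still between calls to the robot, and variables do not carry over. Pictures are saved under pics/ and viewed, and the job is handed in when it is done.

Besides the shell and the picture viewer there is one more tool, called after "Call:" in YAML: its name, and indented under it one key for each argument. jog_arm: Moves the arm, as the interface text tells. Its arguments: {"type":"object","properties":{"offset":{"type":"array","items":{"type":"array","items":{"type":"number"}}},"delta_rot":{"type":"array","items":{"type":"array","items":{"type":"number"}}},"jaw":{"type":"array","items":{"type":"number"}},"newtons":{"type":"number"}},"required":["offset","delta_rot","jaw"]}

```bash
ls; mkdir -p pics
cat > h.py <<'E'
import numpy as np, cv2
from bench import monitor,cams,r
def snap(n,f):
    m=cams.camera_model(n); p,d=cams.snapshot(n)
    cv2.imwrite(f'pics/{f}.png',p[:,:,::-1]); np.savez(f'pics/{f}.npz',p=p,d=d,K=m['K'],T=m['camera_from_world'])
    return p,d,m
def load(f):
    z=np.load(f'pics/{f}.npz'); return z['p'],z['d'],z['K'],z['T']
def cloud(f):
    p,d,K,T=load(f); v,u=np.mgrid[:480,:640]
    X=np.stack([(u-K[0,2])/K[0,0]*d,(v-K[1,2])/K[1,1]*d,d],-1)
    Ti=np.linalg.inv(T); W=X@Ti[:3,:3].T+Ti[:3,3]; W[d==0]=np.nan
    return p,W
def atz(f,u,v,z):
    p,d,K,T=load(f); Ti=np.linalg.inv(T)
    ray=Ti[:3,:3]@np.array([(u-K[0,2])/K[0,0],(v-K[1,2])/K[1,1],1]); o=Ti[:3,3]
    return o+ray*(z-o[2])/ray[2]
E
python3 - <<'E'
from h import *
for n in ('scene','side','wrist'):
    p,d,m=snap(n,n+'0'); print(n,np.linalg.inv(m['camera_from_world']).round(2).tolist(),m['K'][0][0])
s=monitor.sense(); print(s)
E
```

```text
pics
scene [[0.67, -0.31, 0.67, -370.04], [-0.74, -0.29, 0.61, -786.56], [0.0, -0.91, -0.42, 629.91], [0.0, 0.0, 0.0, 1.0]] 593.8522377409754
side [[1.0, 0.0, -0.02, 556.37], [0.02, -0.37, 0.93, -1173.25], [-0.01, -0.93, -0.37, 536.64], [0.0, 0.0, 0.0, 1.0]] 572.4590385372388
wrist [[1.0, 0.0, -0.0, 600.72], [0.0, -0.96, -0.29, 74.59], [-0.0, 0.29, -0.96, 372.42], [0.0, 0.0, 0.0, 1.0]] 410.20648336567814
{'time': 0.15, 'joint_pos': array([-4.89345657e+00,  7.50557099e+00,  8.53145999e+01,  9.12248649e-05,
        8.72622849e+01, -4.89421640e+00]), 'qd': array([-0.01801315, -0.08064479, -0.20154069,  0.0755364 , -0.02424301,
       -0.00939494]), 'joint_efforts': array([ 1.01583330e-03, -5.70061326e+01, -5.01160097e+01, -1.39109225e-04,
        9.69119486e-03, -7.10949371e-05]), 'tool_pos': array([5.99576887e+02, 5.49921137e-02, 2.30484543e+02]), 'tcp_rot': array([-1.79992874e+02,  8.21473989e-02,  7.60518216e-04]), 'ft_force': array([ 0.44975004,  0.50417676, -0.58363726]), 'wrist_torque': array([-0.03376778, -0.04981656,  0.02567763]), 'finger_gap': 85.2168685138352}
```

View pics/scene0.png

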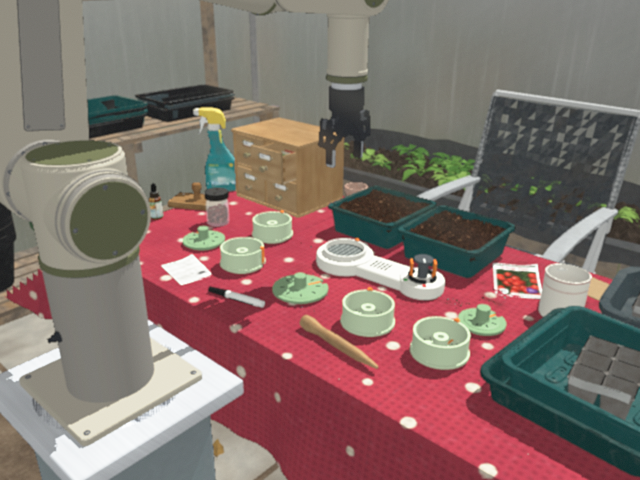

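View pics/side0.png

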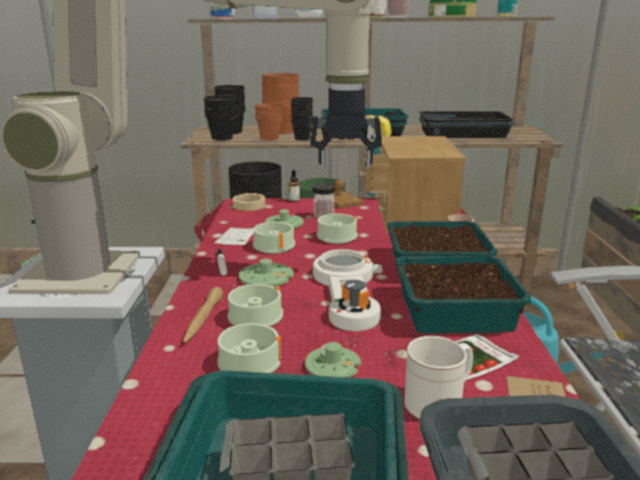

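View pics/wrist0.png

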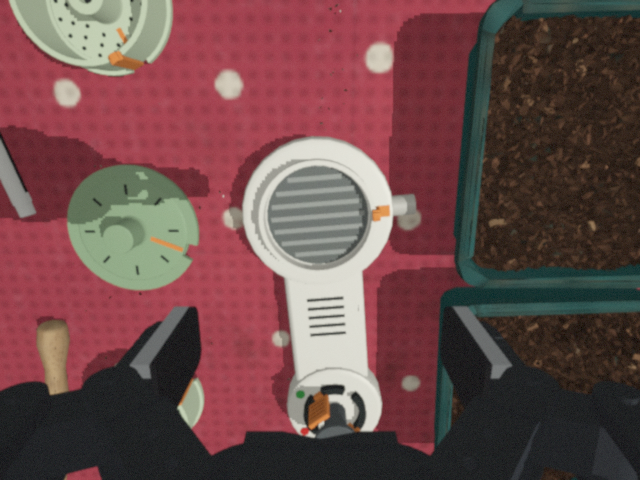

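The scene holds 4 trays, 3 lids, the base (white/cream), the dial and the jar (near px 218,208 in scene). Now a rough position for each.

Run:
```python
from h import *
for n,u,v,z in [('trayR',441,330,50),('trayM',368,302,50),('trayL',242,248,50),('trayT',272,220,50),('lidA',203,238,13),('lidB',301,288,13),('lidC',482,320,13),('jar',218,195,90),('base',343,246,42),('dial',423,265,75),('hold scene',0,0,0)]:
    print(n,atz('scene0',u,v,z).round(0))
print(atz('side0',324,190,90))
p,W=cloud('wrist0')
for u,v in [(120,238),(270,160),(380,212),(330,410),(130,185)]: print(W[v,u].round(1))
```

```text
trayR [ 433. -362.   50.]
trayM [ 423. -209.   50.]
trayL [420. 146.  50.]
trayT [579. 214.  50.]
lidA [443. 321.  13.]
lidB [424. -33.  13.]
lidC [ 568. -375.   13.]
jar [535. 367.  90.]
base [595.  -5.  42.]
dial [ 582. -227.   75.]
hold scene [ 4757. 12091.     0.]
[553.99549925 348.23250731  90.        ]
[430.3 -25.7  40.6]
[558.2  38.4  29.5]
[648.6  -1.8  45.6]
[ 609.2 -198.8   41. ]
[432.9  15.2  15.3]
```

Call:
jog_arm:
  offset:
    - [0,0,-45]
    - [0,0,-45]
    - [0,0,-45]
    - [-25,35,0]
    - [-35,35,0]
    - [-35,35,0]
    - [0,0,0]
  delta_rot:
    - [0,0,0]
    - [0,0,0]
    - [0,0,0]
    - [0,0,0]
    - [0,0,0]
    - [0,0,0]
    - [0,0,0]
  jaw: [100,100,100,100,100,100,100]

```text
time: 0.85
tool_pos: [501.2, -107.2, 367.0]
tcp_rot: [180.0, 0.5, 0.2]
ft_force: [0.8, 0.0, -0.3]
finger_gap: 85.1
```

Run:
```python
from h import *
snap('wrist','w1');print(monitor.sense()['tool_pos'],monitor.sense()['tcp_rot'],monitor.sense()['time'])
```

```text
[ 502.57169303 -105.66608036  367.07001295] [-179.98747558    0.47904408    0.25549666] 0.9
```

View pics/w1.png

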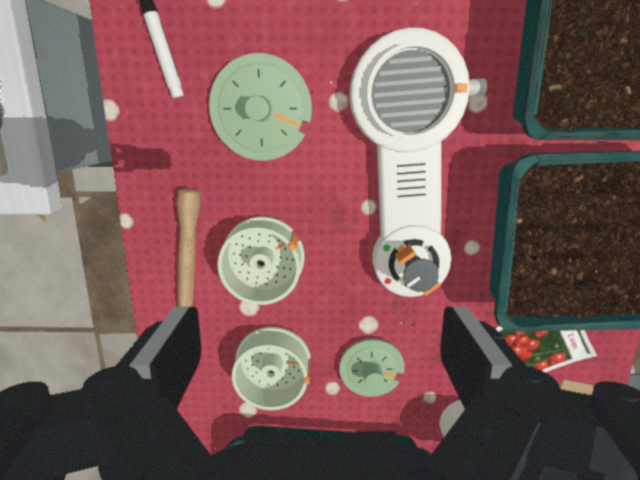

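w1 shows the seat (412,88), big lid (260,107), two trays (260,260) and (270,368), a small lid (372,368) and the dial (415,268). Next, the left side.

Call:
jog_arm:
  offset:
    - [0,-50,0]
    - [0,-50,0]
    - [0,-50,0]
    - [0,-50,0]
    - [0,-50,0]
    - [0,-50,0]
    - [0,-20,0]
    - [0,0,0]
    - [0,0,0]
  delta_rot:
    - [0,0,0]
    - [0,0,0]
    - [0,0,0]
    - [0,0,0]
    - [0,0,0]
    - [0,0,0]
    - [0,0,0]
    - [0,0,0]
    - [0,0,0]
  jaw: [100,100,100,100,100,100,100,100,100]

```text
time: 1.8
tool_pos: [501.8, 224.4, 362.4]
tcp_rot: [-179.8, 0.8, 0.3]
ft_force: [0.4, 0.4, 0.3]
finger_gap: 85.3
```

Run:
```python
from h import *
snap('wrist','w2');print(monitor.sense()['tool_pos'],monitor.sense()['tcp_rot'],monitor.sense()['time'])
```

```text
[501.83374117 224.03829913 362.3170584 ] [-179.83343995    0.80215607    0.27109368] 1.85
```

View pics/w2.png

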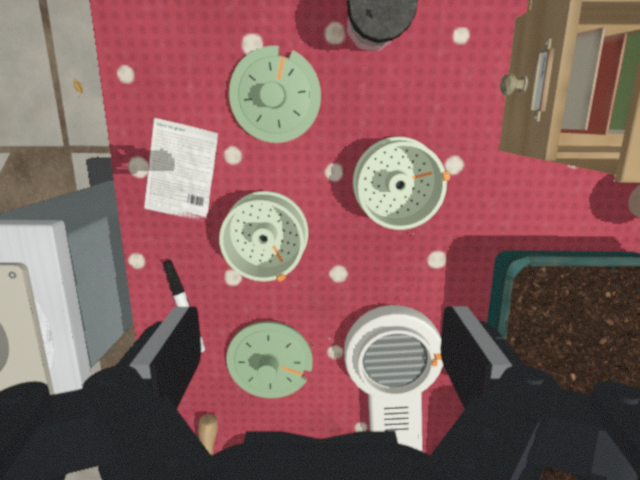

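```bash
cat >> h.py <<'E'
from scipy.optimize import least_squares
def fitc(P,R=None):
    c0=np.r_[P.mean(0),R or 45]
    if R: s=least_squares(lambda q:np.hypot(*(P-q[:2]).T)-R,c0[:2],loss='soft_l1'); return np.r_[s.x,R]
    return least_squares(lambda q:np.hypot(*(P-q[:2]).T)-q[2],c0,loss='soft_l1').x
def orange(p):
    h=cv2.cvtColor(np.ascontiguousarray(p),cv2.COLOR_RGB2HSV); return (h[...,0]>5)&(h[...,0]<22)&(h[...,1]>140)&(h[...,2]>110)
def rim(f,x,y,z0=50,r=60):
    """tray-like rim at height z0"""
    p,W=cloud(f); D=np.hypot(W[...,0]-x,W[...,1]-y)
    m=(D<r)&(abs(W[...,2]-z0)<3.5)
    c=None; P=W[m][:,:2]
    c=np.array([x,y])
    for _ in range(6):
        d=np.hypot(*(P-c).T); c=fitc(P[(d>40)&(d<56)],47)[:2]
    d=np.hypot(*(P-c).T); ok=(d>42)&(d<52)
    o=orange(p)&(np.hypot(W[...,0]-c[0],W[...,1]-c[1])<56)&(np.hypot(W[...,0]-c[0],W[...,1]-c[1])>38)&(W[...,2]>z0-2)
    k=W[o]; kk=np.median(k,0) if len(k) else np.full(3,np.nan)
    print(f,'rim c',c.round(1),'z',np.median(W[m][ok][:,2]).round(1),'n',ok.sum(),'r',np.percentile(d[ok],[5,50,95]).round(1),'key n',len(k),kk.round(1),'ang',np.degrees(np.arctan2(kk[1]-c[1],kk[0]-c[0])).round(1))
    return c
def lid(f,x,y,z0=13,r=70):
    p,W=cloud(f); D=np.hypot(W[...,0]-x,W[...,1]-y)
    m=((D<r)&(abs(W[...,2]-z0)<4)).astype(np.uint8)
    h=cv2.cvtColor(np.ascontiguousarray(p),cv2.COLOR_RGB2HSV); m&=((h[...,0]>25)&(h[...,0]<95)&(h[...,1]>25)).astype(np.uint8)
    cs,_=cv2.findContours(m,cv2.RETR_EXTERNAL,cv2.CHAIN_APPROX_NONE); cc=max(cs,key=cv2.contourArea)[:,0]
    P=np.array([atz(f,u,v,z0)[:2] for u,v in cc]); 
    q=fitc(P)
    for _ in range(5):
        d=np.hypot(*(P-q[:2]).T)-q[2]; q=fitc(P[abs(d)<3])
    k=W[(orange(p))&(np.hypot(W[...,0]-q[0],W[...,1]-q[1])<q[2])&(abs(W[...,2]-z0)<6)]
    kk=np.median(k,0) if len(k) else np.full(3,np.nan)
    print(f,'lid c',q[:2].round(1),'R',q[2].round(1),'z',np.nanmedian(W[m>0][:,2]).round(1),'mark n',len(k),kk.round(1),'ang',np.degrees(np.arctan2(kk[1]-q[1],kk[0]-q[0])).round(1))
E
python3 - <<'E'
from h import *
rim('w1',433,-362);rim('w1',423,-209);rim('w2',420,146);rim('w2',579,214)
rim('w1',595,-5,42);rim('w2',595,-5,42);rim('wrist0',595,-5,42)
lid('w2',443,321);lid('w2',424,-33);lid('w1',424,-33);lid('w1',568,-375)
E
```

```text
w1 rim c [ 433.3 -362. ] z 49.2 n 797 r [44.8 46.9 49.2] key n 30 [ 482.4 -362.3   52.9] ang -0.4
w1 rim c [ 425.5 -207.5] z 49.3 n 918 r [44.9 46.9 49.1] key n 42 [ 465.8 -179.4   53.2] ang 34.9
w2 rim c [430.  158.1] z 49.4 n 767 r [44.8 46.7 48.9] key n 38 [452.1 114.3  53.4] ang -63.2
w2 rim c [588.3 223.4] z 49.2 n 948 r [44.9 46.7 48.6] key n 42 [635.1 235.5  52.9] ang 14.6
w1 rim c [596.9  -8.9] z 41.2 n 1184 r [45.  46.8 48.8] key n 40 [645.3  -5.6  45.5] ang 3.9
w2 rim c [597.1  -7.9] z 41.0 n 805 r [44.9 46.9 49.1] key n 19 [644.8  -2.   44.5] ang 7.1
wrist0 rim c [597.4  -8.6] z 41.4 n 1848 r [45.  46.8 48.9] key n 84 [645.4  -4.2  45.7] ang 5.2
w2 lid c [444.7 320.3] R 51.1 z 13.7 mark n 32 [452.1 347.2  15.3] ang 74.7
w2 lid c [428.4 -24.9] R 58.5 z 13.6 mark n 21 [460.1 -38.8  15.2] ang -23.8
w1 lid c [428.1 -26.4] R 58.1 z 13.8 mark n 39 [459.3 -39.5  15.2] ang -22.6
w1 lid c [ 570.3 -371.1] R 44.5 z 13.1 mark n 14 [ 597.2 -381.3   14.9] ang -20.9
```

```bash
cat >> h.py <<'E'
from scipy.spatial.transform import Rotation as Ro
def plan(x,y,z,yaw=0):
    s=monitor.sense(); R=Ro.from_euler('xyz',s['tcp_rot'],degrees=True); G=Ro.from_euler('xyz',[180,0,yaw],degrees=True)
    o=R.inv().apply(np.array([x,y,z])-s['tool_pos']); w=(R.inv()*G).as_rotvec(degrees=True)
    print('t',round(s['time'],2),'pos',s['tool_pos'].round(1),'rot',s['tcp_rot'].round(2),'F',s['ft_force'].round(1),'gap',round(s['finger_gap'],1),'| offset',o.round(1),'rotvec',w.round(2))
E
python3 - <<'E'
from h import *
for f in('w1','wrist0'):
    p,W=cloud(f)
    D=np.hypot(W[...,0]-590,W[...,1]+207)
    m=(D<60)&(W[...,2]>70)&(W[...,2]<80); print(f,m.sum(),np.nanmedian(W[m],0) if m.any() else '')
    m=(D<75)&(abs(W[...,2]-30)<4)&(p.min(-1)>150)
    P=W[m][:,:2]; print(m.sum(), P.min(0),P.max(0))
    if m.any() :
        m=(D<70)&(W[...,2]>62)&(W[...,2]<80); P=W[m][:,:2]; print(P.min(0),P.max(0),cv2.minEnclosingCircle(P.astype(np.float32)))
    m=orange(p)&(D<60); print('tabs',m.sum(),np.nanmin(W[m],0),np.nanmax(W[m],0))
p,_=cloud('w1'); cv2.imwrite('pics/dial1.png',cv2.resize(p[220:310,360:470,::-1],None,fx=6,fy=6,interpolation=2))
plan(588.3,223.4,120,14.6-4.5)
E
```

```text
w1 959 [ 613.16161727 -207.04281644   74.19505651]
2330 [ 567.96600467 -254.17794085] [ 659.6889537  -133.03024395]
[ 589.10326233 -234.44045715] [ 637.80167402 -180.93104733] ((613.6573486328125, -207.70761108398438), 28.392887115478516)
tabs 262 [ 588.8324463  -234.44045715   33.67216127] [ 637.2501058  -180.76431533   69.29847862]
wrist0 381 [ 611.09819765 -192.79277325   73.95053222]
2574 [ 569.11784548 -240.31199519] [ 660.50480255 -132.3459188 ]
[ 589.63005239 -200.74489643] [ 630.05619626 -180.31976113] ((609.8436279296875, -194.0962371826172), 20.30670928955078)
tabs 554 [ 587.61481925 -224.78542722   32.19192904] [ 636.71024118 -179.31360604   69.22461217]
t 1.85 pos [501.8 224.  362.3] rot [-179.83    0.8     0.27] F [-0.3  0.5  0. ] gap 85.2 | offset [ 89.8   1.7 241.1] rotvec [-0.23  0.79 -9.83]
```

View pics/dial1.png

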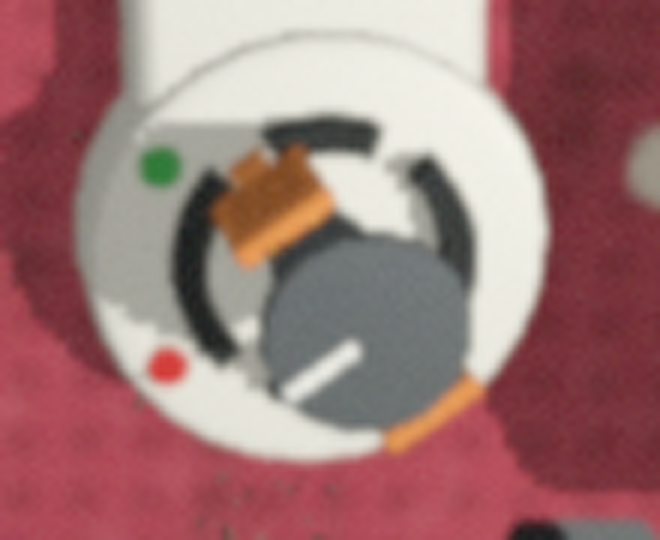

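Dial axis ≈ (613.4, −207.5), and the seat-to-dial line gives a seat yaw of about 4.7°, which agrees with the key. Lids by radius: fitting lid at (445,320), R≈51; the other two are large (R≈58) and small (R≈44.5). First tray: T.

Call:
jog_arm:
  offset:
    - [45,1,30]
    - [45,1,40]
    - [0,0,45]
    - [0,0,45]
    - [0,0,30]
    - [0,0,0]
    - [0,0,0]
    - [0,0,0]
  delta_rot:
    - [0,0,0]
    - [0,0,0]
    - [0,0,0]
    - [0,0,0]
    - [0,0.8,0]
    - [0,0,-5]
    - [0,0,-4.8]
    - [0,0,0]
  jaw: [50,50,50,50,50,50,50,50]
  newtons: 50

```text
time: 2.65
tool_pos: [586.8, 211.8, 169.8]
tcp_rot: [-179.9, -0.1, 9.6]
ft_force: [0.1, 0.2, -0.5]
finger_gap: 42.9
```

Run:
```python
from h import *
snap('wrist','w3');rim('w3',588,223);plan(588.3,223.4,18,9.9)
```

```text
w3 rim c [588.9 223.6] z 49.4 n 2998 r [44.9 46.8 48.8] key n 139 [635.9 236.5  53.1] ang 15.3
t 2.7 pos [587.1 211.8 170.2] rot [-1.7993e+02 -1.3000e-01  9.4600e+00] F [-0.8  0.6 -0.6] gap 42.4 | offset [  2.8 -11.1 152.3] rotvec [-0.07 -0.13 -0.44]
```

View pics/w3.png

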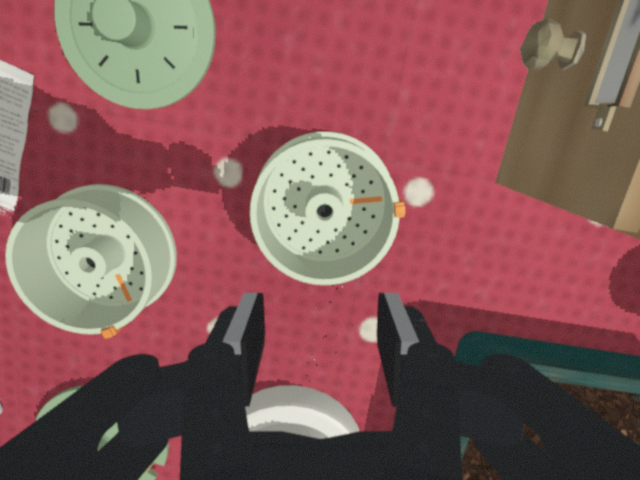

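Call:
jog_arm:
  offset:
    - [3,-11,0]
    - [0,0,45]
    - [0,0,40]
    - [0,0,0]
  delta_rot:
    - [0,0,-0.9]
    - [0,0,0]
    - [0,0,0]
    - [0,0,0]
  jaw: [50,50,50,50]

```text
time: 3.1
tool_pos: [593.3, 225.0, 89.0]
tcp_rot: [-179.8, -0.7, 9.9]
ft_force: [-1.2, 0.1, -0.1]
finger_gap: 42.6
```

Run:
```python
from h import *
plan(588.8,223.5,18,10.4)
```

```text
t 3.1 pos [593.3 225.   89. ] rot [-179.83   -0.75    9.91] F [-1.2  0.1 -0.1] gap 42.6 | offset [-5.7  0.9 70.9] rotvec [-0.17 -0.75 -0.49]
```

Call:
jog_arm:
  offset:
    - [-5.7,1,0]
    - [0,0,20]
    - [0,0,20]
    - [0,0,0]
  delta_rot:
    - [0,-0.7,-0.5]
    - [0,0,0]
    - [0,0,0]
    - [0,0,0]
  jaw: [50,50,50,50]

```text
time: 3.5
tool_pos: [592.1, 225.4, 58.1]
tcp_rot: [-179.8, -0.5, 10.4]
ft_force: [0.2, -0.1, 0.3]
finger_gap: 42.6
```

Run:
```python
from h import *
plan(588.8,223.5,18,10.4)
```

```text
t 3.5 pos [592.1 225.4  58.1] rot [-179.76   -0.52   10.42] F [ 0.2 -0.1  0.3] gap 42.6 | offset [-4.   1.5 40. ] rotvec [-0.24 -0.52  0.02]
```

Call:
jog_arm:
  offset:
    - [-4,1.5,15]
    - [-2,1,15]
    - [-1,0,8]
  delta_rot:
    - [-0.2,-0.6,0]
    - [-0.1,-0.4,0]
    - [0,-0.2,0]
  jaw: [50,50,50]

```text
time: 3.8
tool_pos: [590.0, 223.1, 25.6]
tcp_rot: [180.0, 0.2, 10.4]
ft_force: [0.3, -0.3, 0.2]
finger_gap: 42.5
```

Run:
```python
from h import *
plan(588.8,223.5,18,10.4)
```

```text
t 3.8 pos [590.  223.1  25.6] rot [179.98   0.19  10.42] F [ 0.3 -0.3  0.2] gap 42.5 | offset [-1.1 -0.7  7.6] rotvec [0.02 0.19 0.02]
```

Call:
jog_arm:
  offset:
    - [-1,-0.6,7]
    - [0,0,2]
    - [0,0,0]
    - [0,0,0]
    - [0,0,0]
    - [0,0,0]
    - [0,0,0]
  delta_rot:
    - [0,0,0]
    - [0,0,0]
    - [0,0,0]
    - [0,0,0]
    - [0,0,0]
    - [0,0,0]
    - [0,0,0]
  jaw: [50,50,0,0,0,0,0]
  newtons: 50

```text
time: 4.5
tool_pos: [588.3, 223.4, 15.2]
tcp_rot: [180.0, 0.3, 10.4]
ft_force: [-0.5, -0.6, -1.4]
finger_gap: 24.5
```

Run:
```python
from h import *
plan(588.8,223.5,150,4)
```

```text
t 4.5 pos [588.3 223.4  15.2] rot [179.97   0.29  10.42] F [-0.5 -0.6 -1.4] gap 24.5 | offset [-1.000e-01  0.000e+00 -1.348e+02] rotvec [0.04 0.29 6.42]
```

Call:
jog_arm:
  offset:
    - [0,0,-20]
    - [0,0,-40]
    - [0,0,-40]
    - [0,0,-20]
    - [0,40,0]
    - [0,45,0]
    - [0,45,0]
    - [0,45,0]
    - [0,30,0]
    - [0,15,0]
    - [0,0,0]
  delta_rot:
    - [0,0,0]
    - [0,0,0]
    - [0,0,0]
    - [0,0,5]
    - [0,0,5]
    - [0,0,0]
    - [0,0,0]
    - [0,0,0]
    - [0,0,0]
    - [0,0,0]
    - [0,0,0]
  jaw: [0,0,0,0,0,0,0,0,0,0,0]

```text
time: 5.6
tool_pos: [593.1, -2.7, 141.9]
tcp_rot: [179.9, 0.1, 0.2]
ft_force: [0.7, 0.5, -1.2]
finger_gap: 24.3
```

Run:
```python
from h import *
snap('wrist','w4');plan(597,-8.7,100,0)
```

```text
t 5.65 pos [593.1  -1.6 141.9] rot [1.7991e+02 1.1000e-01 2.3000e-01] F [ 0.2 -0.5 -1.5] gap 24.7 | offset [ 4.   7.  41.9] rotvec [0.09 0.11 0.24]
```

View pics/w4.png

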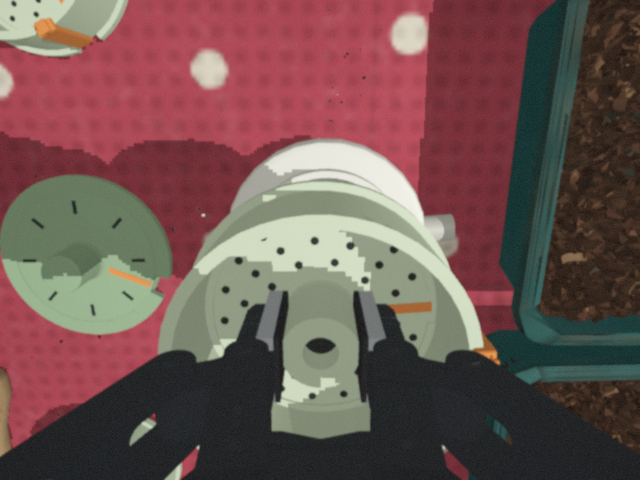

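```bash
cat >> h.py <<'E'
def inhand(f,rz,tx,ty):
    p,W=cloud(f); D=np.hypot(W[...,0]-tx,W[...,1]-ty); m=(D<58)&(D>38)&(abs(W[...,2]-rz)<4)&(p[...,1]>90)
    P=W[m]; q=fitc(P[:,:2],47); d=np.hypot(*(P[:,:2]-q[:2]).T)
    for _ in range(4):
        ok=abs(d-47)<4; q=fitc(P[ok][:,:2],47); d=np.hypot(*(P[:,:2]-q[:2]).T)
    o=orange(p)&(D<58)&(D>38)&(W[...,2]>rz-2); k=W[o]; kk=np.median(k,0) if len(k) else np.full(3,np.nan)
    print(f,'inhand c',q[:2].round(1),'rel TCP',(q[:2]-[tx,ty]).round(1),'n',ok.sum(),'z',np.median(P[ok][:,2]).round(1),'key',len(k),kk.round(1),'ang',np.degrees(np.arctan2(kk[1]-q[1],kk[0]-q[0])).round(1))
    A=np.c_[P[ok][:,:2]-q[:2],np.ones(ok.sum())]; c=np.linalg.lstsq(A,P[ok][:,2],rcond=None)[0]; print('tilt deg',np.degrees(c[:2]).round(2),'resid r',np.percentile(d[ok],[5,50,95]).round(1))
E
python3 - <<'E'
from h import *
inhand('w4',176.7,593.1,-1.6)
E
```

```text
w4 inhand c [594.   -2.4] rel TCP [ 0.9 -0.8] n 7418 z 176.7 key 250 [643.3   6.  179.1] ang 9.7
tilt deg [ 0.22 -0.47] resid r [44.9 47.  48.8]
```

```bash
cat >> h.py <<'E'
def floorline(f,cx,cy,z=None):
    p,W=cloud(f); D=np.hypot(W[...,0]-cx,W[...,1]-cy); o=orange(p)&(D<42)&(D>14); k=W[o]
    c=k.mean(0); u,s,vt=np.linalg.svd(k[:,:2]-c[:2]); d=vt[0]*np.sign(vt[0]@(c[:2]-[cx,cy]))
    print(f,'floorline n',len(k),'z',np.median(k[:,2]).round(1),'c',c.round(1),'ang by centre',np.degrees(np.arctan2(c[1]-cy,c[0]-cx)).round(1),'by line',np.degrees(np.arctan2(d[1],d[0])).round(1))
E
python3 - <<'E'
from h import *
floorline('w4',594,-2.4)
floorline('w3',588.9,223.6)
p,_=cloud('w4'); cv2.imwrite('pics/k4.png',cv2.resize(p[280:380,380:520,::-1],None,fx=5,fy=5))
E
```

```text
w4 floorline n 298 z 139.4 c [6.287e+02 3.000e-01 1.396e+02] ang by centre 4.5 by line -0.4
w3 floorline n 107 z 11.9 c [619.  231.2  12. ] ang by centre 14.2 by line 15.2
```

View pics/k4.png

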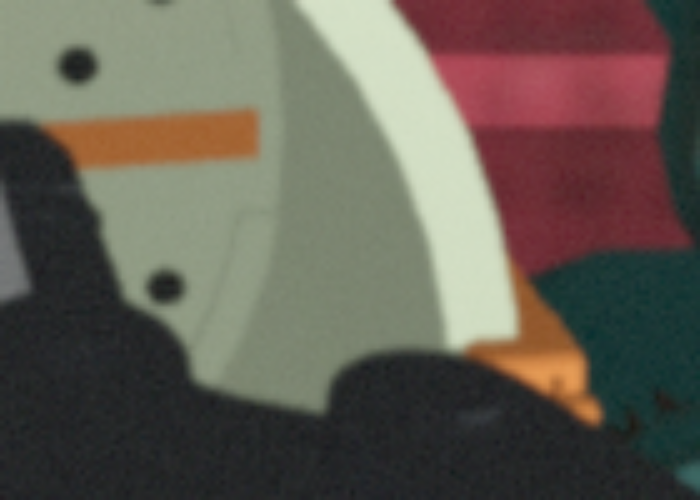

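Call:
jog_arm:
  offset:
    - [4,7,30]
    - [2,2,25]
    - [0,0,10]
    - [0,0,0]
    - [0,0,0]
  delta_rot:
    - [0.1,0.1,0.2]
    - [0,0,0.2]
    - [0,0,0]
    - [0,0,0]
    - [0,0,0]
  jaw: [0,0,0,0,0]

```text
time: 6.15
tool_pos: [600.9, -3.7, 77.0]
tcp_rot: [-179.8, -0.2, 0.1]
ft_force: [0.6, 0.0, -0.5]
finger_gap: 24.7
```

Run:
```python
from h import *
plan(596.6,-8.2,49.2,0)
```

```text
t 6.15 pos [600.9  -3.7  77. ] rot [-1.7985e+02 -1.6000e-01  1.5000e-01] F [ 0.6  0.  -0.5] gap 24.7 | offset [-4.4  4.5 27.8] rotvec [-0.15 -0.16  0.15]
```

Call:
jog_arm:
  offset:
    - [-4,4,2]
    - [-1.5,1.5,2]
    - [-0.5,0.5,2]
    - [0,0,0]
  delta_rot:
    - [-0.1,-0.1,0.1]
    - [0,0,0]
    - [0,0,0]
    - [0,0,0]
  jaw: [0,0,0,0]

```text
time: 6.55
tool_pos: [596.4, -9.1, 74.3]
tcp_rot: [-180.0, -0.3, 0.1]
ft_force: [0.4, -0.2, -0.9]
finger_gap: 24.3
```

Run:
```python
from h import *
plan(596.6,-8.2,49.2,0)
```

```text
t 6.55 pos [596.4  -9.1  74.3] rot [-1.7998e+02 -3.4000e-01  1.4000e-01] F [ 0.4 -0.2 -0.9] gap 24.3 | offset [ 0.  -0.9 25.1] rotvec [-0.02 -0.34  0.14]
```

Call:
jog_arm:
  offset:
    - [0.2,-1,5]
    - [0,0,5]
    - [0,0,5]
    - [0,0,3]
    - [0,0,0]
  delta_rot:
    - [0,-0.4,0.1]
    - [0,0,0]
    - [0,0,0]
    - [0,0,0]
    - [0,0,0]
  jaw: [0,0,0,0,0]

```text
time: 7.05
tool_pos: [596.9, -8.3, 55.0]
tcp_rot: [-180.0, 0.1, -0.0]
ft_force: [-0.3, 0.3, -1.5]
finger_gap: 24.4
```

Run:
```python
from h import *
plan(596.6,-8.2,49.2,0)
```

```text
t 7.05 pos [596.9  -8.3  55. ] rot [-1.7997e+02  7.0000e-02 -1.0000e-02] F [-0.3  0.3 -1.5] gap 24.4 | offset [-0.3 -0.1  5.8] rotvec [-0.03  0.07 -0.01]
```

Call:
jog_arm:
  offset:
    - [-0.3,0,2]
    - [0,0,2]
    - [0,0,2]
    - [0,0,1.5]
    - [0,0,0]
  delta_rot:
    - [0,0,0]
    - [0,0,0]
    - [0,0,0]
    - [0,0,0]
    - [0,0,0]
  jaw: [0,0,0,0,0]

```text
time: 7.55
tool_pos: [597.1, -8.3, 49.0]
tcp_rot: [-180.0, 0.0, 0.0]
ft_force: [0.0, -0.6, -0.7]
finger_gap: 24.8
```

Call:
jog_arm:
  offset:
    - [0,0,1.5]
    - [0,0,1.5]
    - [0,0,0]
  delta_rot:
    - [0,0,0]
    - [0,0,0]
    - [0,0,0]
  jaw: [0,0,0]

```text
time: 7.85
tool_pos: [597.8, -8.4, 48.9]
tcp_rot: [180.0, -0.0, 0.0]
ft_force: [0.2, 0.3, -1.3]
finger_gap: 24.5
```

Call:
jog_arm:
  offset:
    - [0,0,1.5]
    - [0,0,0]
    - [0,0,0]
    - [0,0,-10]
    - [0,0,-40]
    - [0,0,-45]
    - [-20,0,-45]
    - [-45,-45,0]
    - [-45,-45,0]
    - [-35,-45,0]
    - [0,-20,0]
    - [0,0,0]
  delta_rot:
    - [0,0,0]
    - [0,0,0]
    - [0,0,0]
    - [0,0,0]
    - [0,0,0]
    - [0,0,0]
    - [0,0,0]
    - [0,0,0]
    - [0,0,0]
    - [0,0,0]
    - [0,0,0]
    - [0,0,0]
  jaw: [0,50,50,50,50,50,50,50,50,50,50,50]

```text
time: 9.05
tool_pos: [469.6, 128.4, 196.9]
tcp_rot: [-179.9, -0.5, -0.2]
ft_force: [-0.1, 0.3, -0.4]
finger_gap: 42.6
```

Run:
```python
from h import *
snap('wrist','w5');rim('w5',597,-8.6,84);rim('w5',430,158);plan(430,158.1,120,112.1-180)
floorline('w5',597,-8.6)
```

```text
w5 rim c [598.4  -7.1] z 82.9 n 739 r [44.8 47.2 49. ] key n 0 [nan nan nan] ang nan
w5 rim c [430.1 157.9] z 49.4 n 2646 r [44.9 46.8 48.8] key n 107 [451.6 114.3  53.4] ang -63.8
t 9.1 pos [469.7 127.4 196.8] rot [-179.9    -0.42   -0.22] F [0.5 1.2 0.3] gap 43.0 | offset [-40.4 -30.4  76.5] rotvec [-0.34 -0.31 67.68]
w5 floorline n 0 z nan c [nan nan nan] ang by centre nan by line nanh.py:65: RuntimeWarning: Mean of empty slice.
  c=k.mean(0); u,s,vt=np.linalg.svd(k[:,:2]-c[:2]); d=vt[0]*np.sign(vt[0]@(c[:2]-[cx,cy]))
  ret = um.true_divide(
  return _methods._mean(a, axis=axis, dtype=dtype,
  ret = ret.dtype.type(ret / rcount)
```

View pics/w5.png

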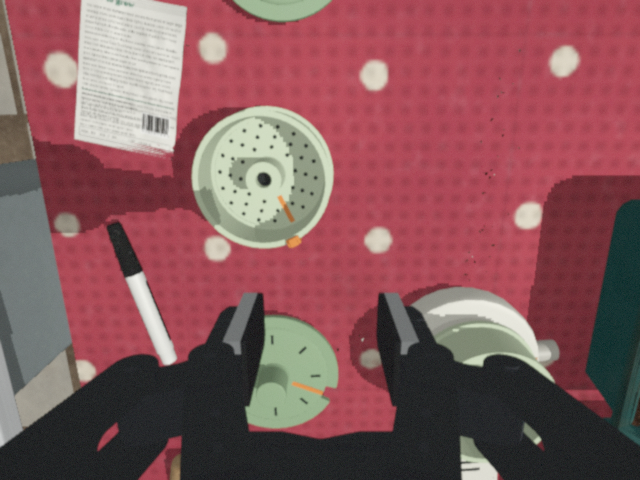

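Call:
jog_arm:
  offset:
    - [-40,-30,0]
    - [0,0,0]
    - [0,0,0]
    - [0,0,0]
    - [0,0,0]
    - [0,0,0]
    - [0,0,0]
    - [0,0,0]
    - [0,0,0]
    - [0,0,0]
  delta_rot:
    - [0,0,8.5]
    - [0,0,8.5]
    - [0,0,8.5]
    - [0,0,8.5]
    - [0,0,8.5]
    - [0,0,8.5]
    - [0,0,8.5]
    - [0,0,8.5]
    - [0,0,0]
    - [0,0,0]
  jaw: [50,50,50,50,50,50,50,50,50,50]

```text
time: 10.1
tool_pos: [435.3, 147.6, 197.4]
tcp_rot: [-179.7, -0.3, -69.1]
ft_force: [0.2, -0.0, 1.3]
finger_gap: 42.7
```

Run:
```python
from h import *
plan(430.1,158,18,-68.5)
```

```text
t 10.1 pos [435.3 147.6 197.4] rot [-179.72   -0.28  -69.08] F [ 0.2 -0.   1.3] gap 42.7 | offset [-12.5   2.  179.3] rotvec [-0.28 -0.28 -0.58]
```

Call:
jog_arm:
  offset:
    - [-11,2,40]
    - [-2,0,45]
    - [0,0,30]
    - [0,0,10]
    - [0,0,0]
  delta_rot:
    - [-0.3,-0.3,-0.5]
    - [0,0,0]
    - [0,0,0]
    - [0,0,0]
    - [0,0,0]
  jaw: [50,50,50,50,50]

```text
time: 10.6
tool_pos: [432.5, 157.6, 71.6]
tcp_rot: [-179.7, -0.1, -67.6]
ft_force: [0.1, -0.1, -0.1]
finger_gap: 42.9
```

Run:
```python
from h import *
plan(430.1,158,18,-68.5)
```

```text
t 10.6 pos [432.5 157.6  71.6] rot [-1.797e+02 -7.000e-02 -6.764e+01] F [ 0.1 -0.1 -0.1] gap 42.9 | offset [-1.4  2.3 53.6] rotvec [-0.3  -0.06  0.86]
```

Call:
jog_arm:
  offset:
    - [-1.4,2.3,15]
    - [-0.5,0.8,15]
    - [0,0,12]
    - [0,0,5]
    - [0,0,0]
  delta_rot:
    - [-0.3,0,0.8]
    - [0,0,0.2]
    - [0,0,0]
    - [0,0,0]
    - [0,0,0]
  jaw: [50,50,50,50,50]

```text
time: 11.1
tool_pos: [433.6, 158.8, 27.1]
tcp_rot: [-179.6, -0.1, -68.6]
ft_force: [-0.4, -0.7, -0.4]
finger_gap: 42.9
```

Run:
```python
from h import *
plan(430.1,158,17,-68.5)
```

```text
t 11.1 pos [433.6 158.8  27.1] rot [-1.7955e+02 -1.4000e-01 -6.8610e+01] F [-0.4 -0.7 -0.4] gap 42.9 | offset [-0.5  3.6 10.1] rotvec [-0.45 -0.14 -0.1 ]
```

Call:
jog_arm:
  offset:
    - [-0.5,4,2]
    - [0,2.5,2]
    - [0,1,3]
    - [0,0,0]
  delta_rot:
    - [-0.5,-0.1,0]
    - [0,0,0]
    - [0,0,0]
    - [0,0,0]
  jaw: [50,50,50,50]

```text
time: 11.5
tool_pos: [427.3, 156.7, 21.4]
tcp_rot: [-179.9, -0.1, -68.6]
ft_force: [-0.1, -1.1, 0.2]
finger_gap: 42.7
```

Run:
```python
from h import *
plan(430.1,158,17,-68.5)
```

```text
t 11.5 pos [427.3 156.7  21.4] rot [-1.7994e+02 -5.0000e-02 -6.8590e+01] F [-0.1 -1.1  0.2] gap 42.7 | offset [-0.2 -3.   4.4] rotvec [-0.06 -0.05 -0.09]
```

Call:
jog_arm:
  offset:
    - [0,-2,4]
    - [0,0,0]
    - [0,0,0]
  delta_rot:
    - [0,0,0]
    - [0,0,0]
    - [0,0,0]
  jaw: [50,50,50]

```text
time: 11.8
tool_pos: [429.8, 157.6, 17.5]
tcp_rot: [-179.9, -0.1, -68.6]
ft_force: [0.2, 1.2, 0.2]
finger_gap: 42.7
```

Run:
```python
from h import *
plan(430.1,158,17,-68.5)
```

```text
t 11.8 pos [429.8 157.6  17.5] rot [-1.7988e+02 -6.0000e-02 -6.8590e+01] F [0.2 1.2 0.2] gap 42.7 | offset [-0.2 -0.5  0.5] rotvec [-0.12 -0.06 -0.09]
```

Call:
jog_arm:
  offset:
    - [0,0,0]
    - [0,0,0]
    - [0,0,0]
    - [0,0,0]
    - [0,0,0]
  delta_rot:
    - [0,0,0]
    - [0,0,0]
    - [0,0,0]
    - [0,0,0]
    - [0,0,0]
  jaw: [0,0,0,0,0]
  newtons: 50

```text
time: 12.3
tool_pos: [430.0, 157.7, 17.8]
tcp_rot: [-179.9, -0.1, -68.6]
ft_force: [0.4, 0.1, -0.0]
finger_gap: 24.1
```

Call:
jog_arm:
  offset:
    - [0,0,-20]
    - [0,0,-40]
    - [0,0,-40]
    - [0,0,-40]
    - [0,0,-20]
    - [0,0,0]
    - [0,0,0]
    - [0,0,0]
    - [0,0,0]
    - [0,0,0]
  delta_rot:
    - [0,0,0]
    - [0,0,-8.5]
    - [0,0,-8.5]
    - [0,0,-8.5]
    - [0,0,-8.5]
    - [0,0,-8.5]
    - [0,0,-8.5]
    - [0,0,-8.5]
    - [0,0,-8.5]
    - [0,0,0]
  jaw: [0,0,0,0,0,0,0,0,0,0]

```text
time: 13.3
tool_pos: [427.4, 157.2, 183.0]
tcp_rot: [179.9, 0.1, 0.5]
ft_force: [-0.5, 0.3, -0.9]
finger_gap: 24.1
```

Run:
```python
from h import *
plan(596.6,-8.2,160,0)
```

```text
t 13.3 pos [427.4 157.2 183. ] rot [1.7995e+02 6.0000e-02 4.9000e-01] F [-0.5  0.3 -0.9] gap 24.1 | offset [167.8 166.8  23. ] rotvec [0.05 0.06 0.49]
```

Call:
jog_arm:
  offset:
    - [40,40,0]
    - [45,45,0]
    - [45,45,0]
    - [25,25,5]
    - [10,10,5]
    - [0,0,0]
    - [0,0,0]
  delta_rot:
    - [0,0,0.5]
    - [0,0,0]
    - [0,0,0]
    - [0,0,0]
    - [0,0,0]
    - [0,0,0]
    - [0,0,0]
  jaw: [0,0,0,0,0,0,0]

```text
time: 14.0
tool_pos: [573.9, 8.8, 170.4]
tcp_rot: [-180.0, 0.2, -1.6]
ft_force: [-0.2, 0.8, -0.4]
finger_gap: 23.9
```

Run:
```python
from h import *
snap('wrist','w6');s=monitor.sense()['tool_pos'];plan(596.6,-8.2,120,0)
inhand('w6',s[2]-17.8+50,s[0],s[1]);floorline('w6',s[0],s[1])
```

```text
t 14.05 pos [573.6   9.  170.3] rot [-179.99    0.18   -1.58] F [-0.9 -0.3 -1.5] gap 24.2 | offset [23.6 16.6 50.2] rotvec [-0.02  0.18 -1.58]
w6 inhand c [575.    9.5] rel TCP [1.3 0.5] n 7205 z 201.9 key 425 [623.6  15.8 204.5] ang 7.4
tilt deg [-0.02 -0.85] resid r [44.9 47.  48.8]
w6 floorline n 342 z 164.3 c [605.5  12.  167.6] ang by centre 5.2 by line -11.1
```

View pics/w6.png

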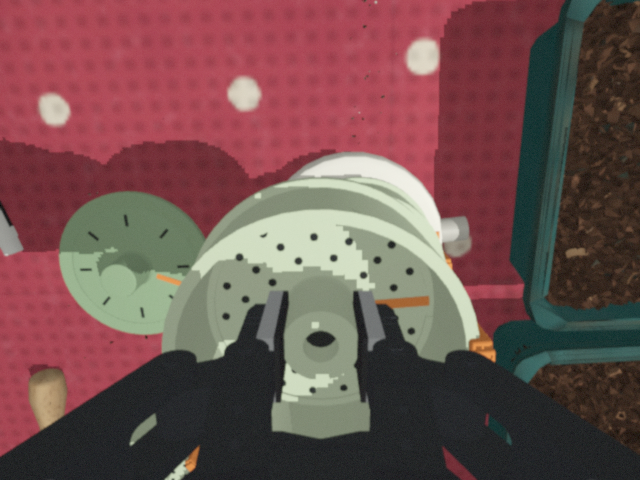

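```bash
sed -i 's/k=W\[o\]\n    c=k.mean/X/' h.py
python3 - <<'E'
import re
s=open('h.py').read()
s=s.replace("k=W[o]\n    c=k.mean(0)","k=W[o]; k=k[abs(k[:,2]-np.median(k[:,2]))<2.5]\n    c=k.mean(0)")
open('h.py','w').write(s)
E
python3 - <<'E'
from h import *
floorline('w4',593.1,-1.6);floorline('w4',594,-2.4);floorline('w6',573.6,9.);floorline('w6',575,9.5)
E
```

```text
w4 floorline n 276 z 139.4 c [6.285e+02 2.000e-01 1.394e+02] ang by centre 2.9 by line 2.9
w4 floorline n 293 z 139.4 c [6.289e+02 2.000e-01 1.394e+02] ang by centre 4.3 by line 3.0
w6 floorline n 318 z 164.2 c [607.6  11.4 164.3] ang by centre 4.0 by line 0.6
w6 floorline n 346 z 164.2 c [608.3  11.4 164.3] ang by centre 3.3 by line 1.2
```

Call:
jog_arm:
  offset:
    - [12,9,5]
    - [11,9,5]
    - [0,0,10]
    - [0,0,10]
    - [0,0,5]
    - [0,0,0]
    - [0,0,0]
  delta_rot:
    - [0,0,-0.8]
    - [0,0,-0.8]
    - [0,0,0]
    - [0,0,0]
    - [0,0,0]
    - [0,0,0]
    - [0,0,0]
  jaw: [0,0,0,0,0,0,0]

```text
time: 14.75
tool_pos: [593.9, -4.9, 133.2]
tcp_rot: [-179.9, 0.3, 0.1]
ft_force: [0.8, 0.6, -0.1]
finger_gap: 23.9
```

Run:
```python
from h import *
plan(596.9,-9.2,93.8,0)
```

```text
t 14.75 pos [593.9  -4.9 133.2] rot [-1.799e+02  2.700e-01  1.100e-01] F [ 0.8  0.6 -0.1] gap 23.9 | offset [ 3.2  4.4 39.3] rotvec [-0.1   0.27  0.11]
```

Call:
jog_arm:
  offset:
    - [3,4,8]
    - [0,0,8]
    - [0,0,4]
    - [0,0,0]
    - [0,0,0]
  delta_rot:
    - [-0.1,0.3,0.1]
    - [0,0,0]
    - [0,0,0]
    - [0,0,0]
    - [0,0,0]
  jaw: [0,0,0,0,0]

```text
time: 15.25
tool_pos: [597.2, -9.1, 111.8]
tcp_rot: [180.0, -0.1, -0.0]
ft_force: [-0.3, 0.7, -0.8]
finger_gap: 24.3
```

Run:
```python
from h import *
plan(596.9,-9.2,93.8,0)
```

```text
t 15.25 pos [597.2  -9.1 111.8] rot [ 1.7999e+02 -9.0000e-02 -1.0000e-02] F [-0.3  0.7 -0.8] gap 24.3 | offset [-0.3  0.1 18. ] rotvec [ 0.01 -0.09 -0.01]
```

Call:
jog_arm:
  offset:
    - [0,0,4]
    - [0,0,4]
    - [0,0,4]
    - [0,0,3]
    - [0,0,2]
    - [0,0,1.5]
    - [0,0,0]
  delta_rot:
    - [0,0,0]
    - [0,0,0]
    - [0,0,0]
    - [0,0,0]
    - [0,0,0]
    - [0,0,0]
    - [0,0,0]
  jaw: [0,0,0,0,0,0,0]

```text
time: 15.95
tool_pos: [598.1, -9.1, 94.1]
tcp_rot: [180.0, -0.2, -0.0]
ft_force: [-0.7, 0.1, -0.6]
finger_gap: 24.4
```

Call:
jog_arm:
  offset:
    - [0,0,1.5]
    - [0,0,1.5]
    - [0,0,0]
    - [0,0,0]
    - [0,0,-10]
    - [0,0,-40]
    - [0,0,-45]
    - [0,0,-40]
    - [-30,45,0]
    - [-45,45,0]
    - [-45,45,0]
    - [-25,45,0]
    - [-10,20,0]
    - [0,0,0]
  delta_rot:
    - [0,0,0]
    - [0,0,0]
    - [0,0,0]
    - [0,0,0]
    - [0,0,0]
    - [0,0,0]
    - [0,0,0]
    - [0,0,0]
    - [0,0,0]
    - [0,0,0]
    - [0,0,0]
    - [0,0,0]
    - [0,0,0]
    - [0,0,0]
  jaw: [0,0,50,50,50,50,50,50,50,50,50,50,50,50]

```text
time: 17.35
tool_pos: [459.1, -192.2, 238.3]
tcp_rot: [179.7, -0.7, 0.3]
ft_force: [0.5, 1.0, 0.2]
finger_gap: 42.4
```

Run:
```python
from h import *
snap('wrist','w7');rim('w7',597,-8.6,126);rim('w7',425.5,-207.5);floorline('w7',425.5,-207.5);plan(425.5,-207.5,120,30)
```

```text
w7 rim c [598.6 -10.4] z 124.6 n 91 r [46.4 47.1 47.4] key n 0 [nan nan nan] ang nan
w7 rim c [ 425.4 -207.7] z 49.4 n 1894 r [44.9 46.8 48.9] key n 85 [ 465.6 -179.8   53.4] ang 34.8
w7 floorline n 56 z 11.7 c [ 449.9 -191.7   11.8] ang by centre 33.0 by line 34.0
t 17.4 pos [ 459.8 -191.2  238.3] rot [179.7   -0.69   0.29] F [ 0.8 -0.3  0.1] gap 43.0 | offset [-35.8  15.5 118. ] rotvec [  0.47  -0.6  -29.71]
```

View pics/w7.png

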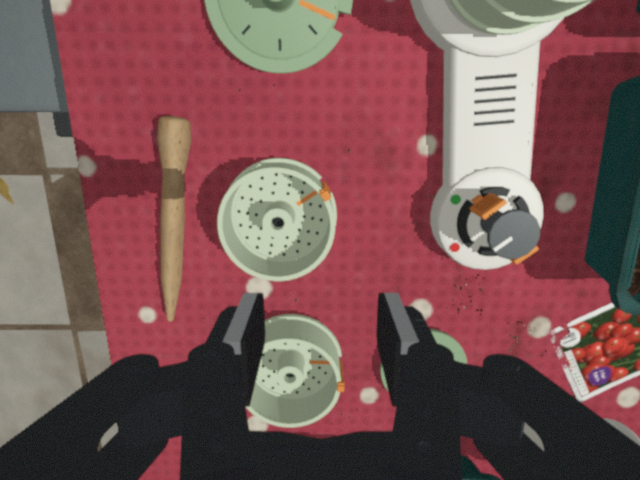

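Call:
jog_arm:
  offset:
    - [-36,15.5,30]
    - [0,0,40]
    - [0,0,30]
    - [0,0,10]
    - [0,0,0]
    - [0,0,0]
  delta_rot:
    - [0,0,-7.4]
    - [0,0,-7.4]
    - [0,0,-7.4]
    - [0,0,-7.4]
    - [0.4,-0.6,0]
    - [0,0,0]
  jaw: [50,50,50,50,50,50]

```text
time: 18.0
tool_pos: [429.2, -203.7, 128.0]
tcp_rot: [179.6, -0.1, 30.9]
ft_force: [0.5, 0.7, -0.9]
finger_gap: 42.8
```

Run:
```python
from h import *
plan(425.4,-207.6,17,29.9)
```

```text
t 18.0 pos [ 429.2 -203.7  128. ] rot [ 1.7961e+02 -9.0000e-02  3.0900e+01] F [ 0.5  0.7 -0.9] gap 42.8 | offset [ -5.5   0.7 111. ] rotvec [ 0.39 -0.09  1.  ]
```

Call:
jog_arm:
  offset:
    - [-5.5,1,30]
    - [0,0,25]
    - [0,0,15]
    - [0,0,5]
    - [0,0,0]
  delta_rot:
    - [0.4,0,1]
    - [0,0,0]
    - [0,0,0]
    - [0,0,0]
    - [0,0,0]
  jaw: [50,50,50,50,50]

```text
time: 18.5
tool_pos: [432.7, -207.9, 58.3]
tcp_rot: [179.5, -0.4, 29.2]
ft_force: [0.4, -0.4, -0.2]
finger_gap: 42.6
```

Run:
```python
from h import *
plan(425.4,-207.6,17,29.9)
```

```text
t 18.5 pos [ 432.7 -207.9   58.3] rot [179.5   -0.43  29.17] F [ 0.4 -0.4 -0.2] gap 42.6 | offset [-6.6 -4.2 41.2] rotvec [ 0.51 -0.43 -0.73]
```

Call:
jog_arm:
  offset:
    - [-6,-4,0]
    - [0,0,8]
    - [0,0,8]
    - [0,0,3]
    - [0,0,0]
  delta_rot:
    - [0.5,-0.4,-0.7]
    - [0.2,-0.1,0]
    - [0,0,0]
    - [0,0,0]
    - [0,0,0]
  jaw: [50,50,50,50,50]

```text
time: 19.0
tool_pos: [427.9, -208.6, 41.9]
tcp_rot: [179.9, -0.1, 29.8]
ft_force: [0.3, -0.1, 0.1]
finger_gap: 42.8
```

Run:
```python
from h import *
plan(425.4,-207.6,17,29.9)
```

```text
t 19.0 pos [ 427.9 -208.6   41.9] rot [ 1.7993e+02 -6.0000e-02  2.9820e+01] F [ 0.3 -0.1  0.1] gap 42.8 | offset [-1.7 -2.1 24.9] rotvec [ 0.07 -0.06 -0.08]
```

Call:
jog_arm:
  offset:
    - [-2,-2,8]
    - [0,0,8]
    - [0,0,5]
    - [0,0,2]
    - [0,0,0]
  delta_rot:
    - [0,0,0]
    - [0,0,0]
    - [0,0,0]
    - [0,0,0]
    - [0,0,0]
  jaw: [50,50,50,50,50]

```text
time: 19.5
tool_pos: [424.5, -207.6, 16.3]
tcp_rot: [180.0, -0.0, 29.8]
ft_force: [0.2, 0.1, 0.3]
finger_gap: 42.5
```

Run:
```python
from h import *
plan(425.4,-207.6,17,29.9)
```

```text
t 19.5 pos [ 424.5 -207.6   16.3] rot [ 1.7998e+02 -4.0000e-02  2.9800e+01] F [0.2 0.1 0.3] gap 42.5 | offset [ 0.8  0.5 -0.7] rotvec [ 0.02 -0.04 -0.1 ]
```

Call:
jog_arm:
  offset:
    - [0,0,0]
    - [0,0,0]
    - [0,0,0]
    - [0,0,0]
    - [0,0,0]
  delta_rot:
    - [0,0,0]
    - [0,0,0]
    - [0,0,0]
    - [0,0,0]
    - [0,0,0]
  jaw: [0,0,0,0,0]

```text
time: 20.0
tool_pos: [424.8, -207.8, 16.8]
tcp_rot: [179.9, -0.1, 29.8]
ft_force: [0.2, 0.3, -1.0]
finger_gap: 24.6
```

Call:
jog_arm:
  offset:
    - [0,0,-20]
    - [0,0,-40]
    - [0,0,-45]
    - [0,0,-45]
    - [0,0,-35]
    - [0,0,-10]
    - [0,0,0]
  delta_rot:
    - [0,0,0]
    - [0,0,7.4]
    - [0,0,7.4]
    - [0,0,7.4]
    - [0,0,7.4]
    - [0,0,0]
    - [0,0,0]
  jaw: [0,0,0,0,0,0,0]

```text
time: 20.7
tool_pos: [422.4, -206.3, 216.5]
tcp_rot: [-179.8, 0.2, -0.8]
ft_force: [-0.1, 0.5, -1.4]
finger_gap: 24.5
```

Run:
```python
from h import *
plan(596.9,-9,190,0)
```

```text
t 20.7 pos [ 422.4 -206.3  216.5] rot [-179.85    0.2    -0.77] F [-0.1  0.5 -1.4] gap 24.5 | offset [ 171.9 -199.5   26.4] rotvec [-0.15  0.2  -0.77]
```

Call:
jog_arm:
  offset:
    - [38,-40,0]
    - [42,-45,0]
    - [42,-45,0]
    - [30,-40,5]
    - [15,-20,5]
    - [0,0,0]
    - [0,0,0]
  delta_rot:
    - [0,0,-0.7]
    - [0,0,0]
    - [0,0,0]
    - [0,0,0]
    - [0,0,0]
    - [0,0,0]
    - [0,0,0]
  jaw: [0,0,0,0,0,0,0]

```text
time: 21.4
tool_pos: [570.1, -29.8, 188.5]
tcp_rot: [-179.7, 1.3, 0.8]
ft_force: [-0.3, -0.1, -0.1]
finger_gap: 24.2
```

Run:
```python
from h import *
snap('wrist','w8');s=monitor.sense()['tool_pos'];plan(596.9,-9,135,0)
inhand('w8',s[2]-16.8+50,s[0],s[1]);floorline('w8',s[0],s[1])
```

```text
t 21.45 pos [569.6 -30.  188.3] rot [-179.69    1.3     0.74] F [-0.9  0.4 -2.5] gap 24.4 | offset [ 28.8 -20.4  52.7] rotvec [-0.3   1.3   0.74]
w8 inhand c [571.9 -30.1] rel TCP [ 2.3 -0.1] n 7228 z 221.5 key 260 [620.8 -21.6 222.6] ang 9.8
tilt deg [-1.09 -0.27] resid r [44.9 46.9 48.8]
w8 floorline n 261 z 183.1 c [605.1 -27.2 183.1] ang by centre 4.6 by line 2.7
```

View pics/w8.png

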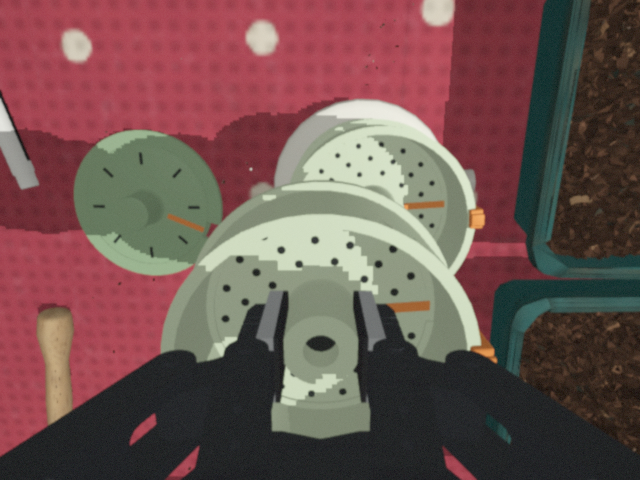

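Run:
```python
from h import *
rim('w8',597,-8.6,126);rim('w6',597,-8.6,84)
```

```text
w8 rim c [599.2  -8.6] z 125.4 n 2738 r [45.1 46.9 49. ] key n 258 [647.8  -3.7 129.3] ang 5.8
w6 rim c [601.   -9.1] z 83.3 n 326 r [45.4 47.  49.2] key n 35 [649.3  -1.   86.1] ang 9.5
```

Call:
jog_arm:
  offset:
    - [15,-10,5]
    - [12,-10,5]
    - [2,-1,8]
    - [0,0,5]
    - [0,0,0]
    - [0,0,0]
  delta_rot:
    - [-0.2,0.9,0.6]
    - [-0.1,0.4,0.1]
    - [0,0.3,0]
    - [0,0,0]
    - [0,0,0]
    - [0,0,0]
  jaw: [0,0,0,0,0,0]

```text
time: 22.05
tool_pos: [598.4, -10.8, 161.1]
tcp_rot: [179.9, -0.3, -0.2]
ft_force: [0.1, -1.0, -1.2]
finger_gap: 24.2
```

Run:
```python
from h import *
plan(597.3,-8.9,134.8,0)
```

```text
t 22.05 pos [598.4 -10.8 161.1] rot [ 1.7995e+02 -2.8000e-01 -1.6000e-01] F [ 0.1 -1.  -1.2] gap 24.2 | offset [-1.2 -2.  26.3] rotvec [ 0.05 -0.28 -0.16]
```

Call:
jog_arm:
  offset:
    - [-1,-2,0]
    - [0,0,4]
    - [0,0,4]
    - [0,0,0]
    - [0,0,0]
  delta_rot:
    - [0,-0.3,-0.2]
    - [0,0,0]
    - [0,0,0]
    - [0,0,0]
    - [0,0,0]
  jaw: [0,0,0,0,0]

```text
time: 22.55
tool_pos: [597.5, -9.4, 153.6]
tcp_rot: [179.9, -0.0, 0.0]
ft_force: [-0.3, 0.4, -1.2]
finger_gap: 24.3
```

Run:
```python
from h import *
plan(597.3,-8.9,134.8,0)
```

```text
t 22.55 pos [597.5  -9.4 153.6] rot [ 1.7993e+02 -4.0000e-02  2.0000e-02] F [-0.3  0.4 -1.2] gap 24.3 | offset [-0.2 -0.6 18.8] rotvec [ 0.07 -0.04  0.02]
```

Call:
jog_arm:
  offset:
    - [0,-0.5,4]
    - [0,0,4]
    - [0,0,4]
    - [0,0,3]
    - [0,0,2]
    - [0,0,1.5]
    - [0,0,0]
  delta_rot:
    - [0,0,0]
    - [0,0,0]
    - [0,0,0]
    - [0,0,0]
    - [0,0,0]
    - [0,0,0]
    - [0,0,0]
  jaw: [0,0,0,0,0,0,0]

```text
time: 23.25
tool_pos: [597.8, -9.0, 134.8]
tcp_rot: [179.9, -0.1, 0.0]
ft_force: [0.6, 0.7, -1.1]
finger_gap: 24.4
```

Call:
jog_arm:
  offset:
    - [0,0,1.5]
    - [0,0,1.5]
    - [0,0,0]
    - [0,0,0]
    - [0,0,-10]
    - [0,0,-40]
    - [0,0,-45]
    - [0,0,-15]
    - [-30,45,0]
    - [-40,45,0]
    - [-40,45,0]
    - [-25,45,0]
    - [-10,45,0]
    - [0,45,0]
    - [0,40,0]
    - [0,15,0]
    - [0,0,0]
  delta_rot:
    - [0,0,0]
    - [0,0,0]
    - [0,0,0]
    - [0,0,0]
    - [0,0,0]
    - [0,0,0]
    - [0,0,0]
    - [0,0,0]
    - [0,0,0]
    - [0,0,0]
    - [0,0,0]
    - [0,0,0]
    - [0,0,0]
    - [0,0,0]
    - [0,0,0]
    - [0,0,0]
    - [0,0,0]
  jaw: [0,0,50,50,50,50,50,50,50,50,50,50,50,50,50,50,50]

```text
time: 24.95
tool_pos: [463.0, -325.8, 251.7]
tcp_rot: [179.7, -0.4, 0.3]
ft_force: [-0.0, 0.7, 0.0]
finger_gap: 42.7
```

Run:
```python
from h import *
snap('wrist','w9');snap('scene','s9');rim('w9',433.3,-362);floorline('w9',433.3,-362);plan(433.3,-362,120,-5)
```

```text
w9 rim c [ 433.2 -362.7] z 49.4 n 1683 r [44.9 46.8 48.9] key n 70 [ 482.5 -363.8   53.2] ang -1.3
w9 floorline n 50 z 11.9 c [ 464.7 -364.3   11.8] ang by centre -4.2 by line -1.6
t 25.05 pos [ 463.4 -323.6  251.7] rot [179.78  -0.44   0.38] F [-0.5  0.3 -1.2] gap 42.7 | offset [-31.4  37.7 131.6] rotvec [ 0.19 -0.45  5.38]
```

View pics/w9.png

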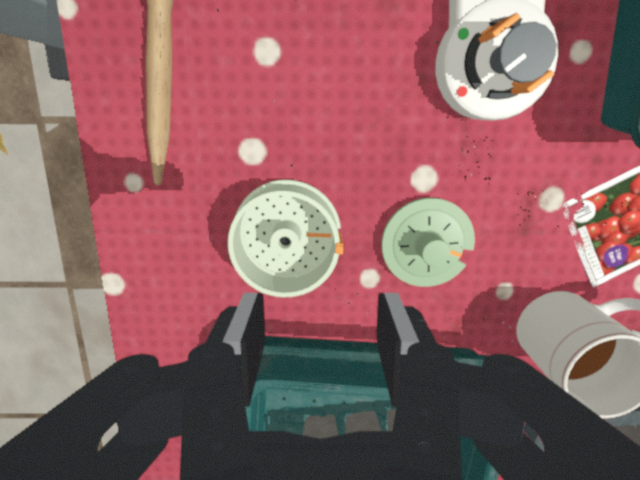

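View pics/s9.png

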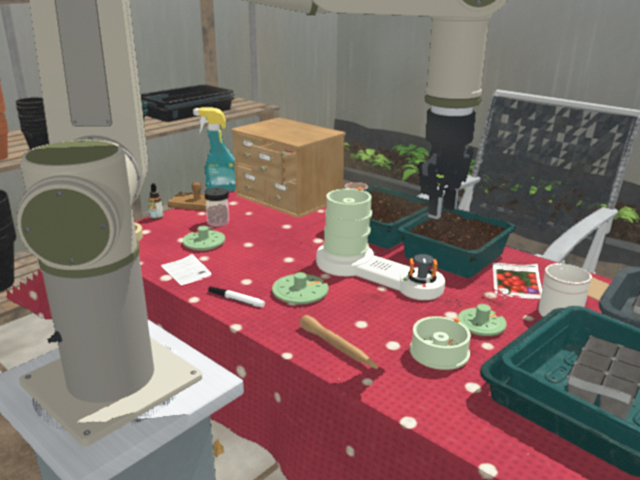

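Call:
jog_arm:
  offset:
    - [-31,37,30]
    - [0,0,40]
    - [0,0,35]
    - [0,0,10]
    - [0,0,0]
  delta_rot:
    - [0.2,-0.4,6.3]
    - [0,0,0]
    - [0,0,0]
    - [0,0,0]
    - [0,0,0]
  jaw: [50,50,50,50,50]

```text
time: 25.55
tool_pos: [440.5, -350.3, 140.4]
tcp_rot: [180.0, -0.3, -5.6]
ft_force: [0.7, 0.3, 0.9]
finger_gap: 42.5
```

Run:
```python
from h import *
plan(433.3,-362.4,17,-6)
```

```text
t 25.55 pos [ 440.5 -350.3  140.4] rot [179.98  -0.32  -5.63] F [0.7 0.3 0.9] gap 42.5 | offset [ -6.7  12.7 123.3] rotvec [ 0.02 -0.32  0.37]
```

Call:
jog_arm:
  offset:
    - [-7,12,30]
    - [0,0,30]
    - [0,0,15]
    - [0,0,5]
    - [0,0,0]
  delta_rot:
    - [0,-0.3,0.4]
    - [0,0,0]
    - [0,0,0]
    - [0,0,0]
    - [0,0,0]
  jaw: [50,50,50,50,50]

```text
time: 26.05
tool_pos: [439.7, -361.9, 68.5]
tcp_rot: [179.6, -0.6, -5.6]
ft_force: [0.7, 0.0, -0.2]
finger_gap: 42.6
```

Run:
```python
from h import *
plan(433.3,-362.4,17,-6)
```

```text
t 26.05 pos [ 439.7 -361.9   68.5] rot [179.58  -0.6   -5.65] F [ 0.7  0.  -0.2] gap 42.6 | offset [-6.8  0.7 51.4] rotvec [ 0.42 -0.6   0.35]
```

Call:
jog_arm:
  offset:
    - [-6.5,1,5]
    - [0,0,12]
    - [0,0,10]
    - [0,0,4]
    - [0,0,0]
  delta_rot:
    - [0.4,-0.6,0.3]
    - [0.1,-0.2,0]
    - [0,0,0]
    - [0,0,0]
    - [0,0,0]
  jaw: [50,50,50,50,50]

```text
time: 26.55
tool_pos: [435.1, -364.3, 39.5]
tcp_rot: [179.9, -0.0, -5.9]
ft_force: [-1.3, 0.1, -0.1]
finger_gap: 42.6
```

Run:
```python
from h import *
plan(433.3,-362.4,17,-6)
```

```text
t 26.55 pos [ 435.1 -364.3   39.5] rot [ 1.7989e+02 -2.0000e-02 -5.9400e+00] F [-1.3  0.1 -0.1] gap 42.6 | offset [-2.  -1.7 22.5] rotvec [ 0.11 -0.02  0.06]
```

Call:
jog_arm:
  offset:
    - [-2,-1.7,8]
    - [0,0,8]
    - [0,0,4]
    - [0,0,2]
    - [0,0,0]
  delta_rot:
    - [0.1,0,0]
    - [0,0,0]
    - [0,0,0]
    - [0,0,0]
    - [0,0,0]
  jaw: [50,50,50,50,50]

```text
time: 27.05
tool_pos: [432.8, -362.0, 15.2]
tcp_rot: [-180.0, 0.0, -6.0]
ft_force: [0.2, 0.3, 0.8]
finger_gap: 42.5
```

Run:
```python
from h import *
plan(433.3,-362.4,17,-6)
```

```text
t 27.05 pos [ 432.8 -362.    15.2] rot [-1.7997e+02  1.0000e-02 -5.9500e+00] F [0.2 0.3 0.8] gap 42.5 | offset [ 0.5  0.4 -1.8] rotvec [-0.03  0.01  0.05]
```

Call:
jog_arm:
  offset:
    - [0,0,0]
    - [0,0,0]
    - [0,0,0]
    - [0,0,0]
    - [0,0,0]
  delta_rot:
    - [0,0,0]
    - [0,0,0]
    - [0,0,0]
    - [0,0,0]
    - [0,0,0]
  jaw: [0,0,0,0,0]

```text
time: 27.55
tool_pos: [433.3, -362.3, 15.9]
tcp_rot: [180.0, -0.0, -5.9]
ft_force: [0.7, 0.3, -1.5]
finger_gap: 24.4
```

Call:
jog_arm:
  offset:
    - [0,0,-20]
    - [0,0,-40]
    - [0,0,-45]
    - [0,0,-45]
    - [0,0,-45]
    - [0,0,-25]
    - [0,0,0]
  delta_rot:
    - [0,0,0]
    - [0,0,-3]
    - [0,0,-3]
    - [0,0,0]
    - [0,0,0]
    - [0,0,0]
    - [0,0,0]
  jaw: [0,0,0,0,0,0,0]

```text
time: 28.25
tool_pos: [431.2, -360.4, 241.4]
tcp_rot: [-179.7, 0.2, 0.3]
ft_force: [-0.2, -0.3, -2.5]
finger_gap: 24.3
```

Run:
```python
from h import *
plan(597.3,-9,235,0)
```

```text
t 28.25 pos [ 431.2 -360.4  241.4] rot [-179.74    0.23    0.31] F [-0.2 -0.3 -2.5] gap 24.3 | offset [ 168.  -350.5    7.3] rotvec [-0.26  0.23  0.31]
```

Call:
jog_arm:
  offset:
    - [20,-40,0]
    - [22,-45,0]
    - [22,-45,0]
    - [22,-45,0]
    - [22,-45,0]
    - [22,-45,0]
    - [15,-35,0]
    - [10,-15,0]
    - [0,0,0]
    - [0,0,0]
  delta_rot:
    - [0,0,0]
    - [0,0,0]
    - [0,0,0]
    - [0,0,0]
    - [0,0,0]
    - [0,0,0]
    - [0,0,0]
    - [0,0,0]
    - [0,0,0]
    - [0,0,0]
  jaw: [0,0,0,0,0,0,0,0,0,0]

```text
time: 29.25
tool_pos: [582.5, -36.8, 224.9]
tcp_rot: [-179.6, 1.2, 0.1]
ft_force: [-0.1, -0.8, -1.8]
finger_gap: 24.3
```

Run:
```python
from h import *
snap('wrist','w10');s=monitor.sense()['tool_pos'];plan(597.3,-9,175.9,0)
inhand('w10',s[2]-15.9+50,s[0],s[1]);floorline('w10',s[0],s[1]);rim('w10',598,-9,168)
```

```text
t 29.3 pos [582.2 -37.1 224.8] rot [-1.7957e+02  1.1700e+00  5.0000e-02] F [-0.2  0.6 -1.7] gap 24.1 | offset [ 16.1 -27.7  48.7] rotvec [-0.43  1.17  0.05]
w10 inhand c [584.2 -38. ] rel TCP [ 1.9 -1. ] n 7205 z 259.0 key 139 [633.6 -30.  259.8] ang 9.3
tilt deg [-1.    0.01] resid r [44.9 47.  48.7]
w10 floorline n 249 z 220.6 c [618.1 -35.5 220.6] ang by centre 2.5 by line 1.7
w10 rim c [600.4 -13.3] z 167.4 n 2834 r [45.1 47.  48.9] key n 329 [647.8  -6.3 171.5] ang 8.4
```

View pics/w10.png

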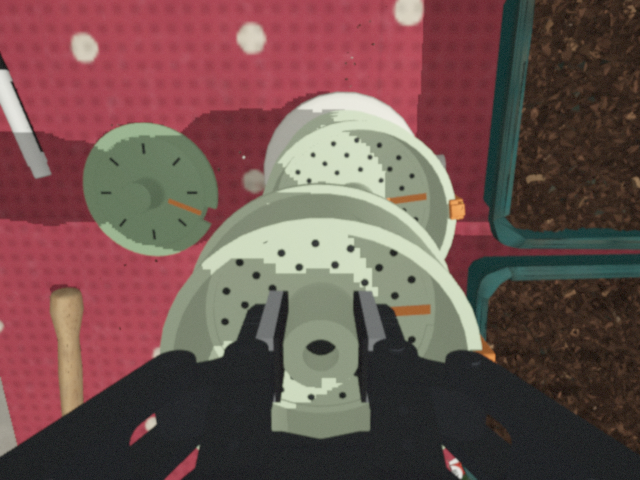

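Run:
```python
from h import *
inhand('w10',168,598,-10);inhand('w8',126,598,-9)
for f,z in(('w10',168),('w8',126)):
    p,W=cloud(f); D=np.hypot(W[...,0]-599,W[...,1]+9); m=(abs(D-47)<4)&(abs(W[...,2]-z)<4)
    P=W[m]; a=np.degrees(np.arctan2(P[:,1]+9,P[:,0]-599)); h,e=np.histogram(a,12,(-180,180)); print(h)
    for i in range(12):
        s=(a>=e[i])&(a<e[i+1])
        if s.sum()>30: print(int(e[i]),D[m][s].mean().round(1),P[s][:,2].mean().round(1),end=' | ')
    print()
```

```text
w10 inhand c [600.3 -13.3] rel TCP [ 2.3 -3.3] n 2886 z 167.4 key 440 [646.4  -8.2 172. ] ang 6.4
tilt deg [ 0.16 -0.17] resid r [45.1 47.  49. ]
w8 inhand c [599.2  -8.6] rel TCP [1.2 0.4] n 2786 z 125.4 key 258 [647.8  -3.7 129.3] ang 5.8
tilt deg [0.18 0.14] resid r [45.1 46.9 49. ]
[  0   0   0   0   0 387 538 400 239 159 194 157]
-30 48.6 167.2 | 0 47.0 168.0 | 30 45.0 167.3 | 60 44.2 167.4 | 90 43.8 167.4 | 120 43.9 167.4 | 150 44.5 167.5 | 
[  0   0   0   0  31 455 527 456 437 444 409  28]
-60 47.2 124.8 | -30 46.8 124.9 | 0 47.4 126.1 | 30 47.4 125.2 | 60 47.5 125.4 | 90 47.3 125.4 | 120 46.9 125.4 |
```

Run:
```python
from h import *
lid('w10',428,-26);lid('w8',428,-26);lid('w4',428,-26);lid('w6',428,-26)
snap('side','d10');snap('scene','s10')
for f in('d10','s10'):
    p,_=cloud(f)
    print(load(f)[3].shape)
p,_=cloud('d10'); cv2.imwrite('pics/d10c.png',cv2.resize(p[130:350,260:430,::-1],None,fx=3.5,fy=3.5,interpolation=2)[:600*2])
```

```text
w10 lid c [429.  -26.1] R 58.6 z 13.9 mark n 117 [459.4 -39.2  15.2] ang -23.3
w8 lid c [429.  -26.1] R 58.7 z 13.9 mark n 151 [459.3 -38.9  15.3] ang -22.9
w4 lid c [429.4 -25.9] R 58.9 z 13.9 mark n 168 [459.4 -39.1  15.1] ang -23.7
w6 lid c [429.3 -26.1] R 58.8 z 14.0 mark n 81 [454.8 -36.9  15.2] ang -23.0
(4, 4)
(4, 4)
```

View pics/d10c.png

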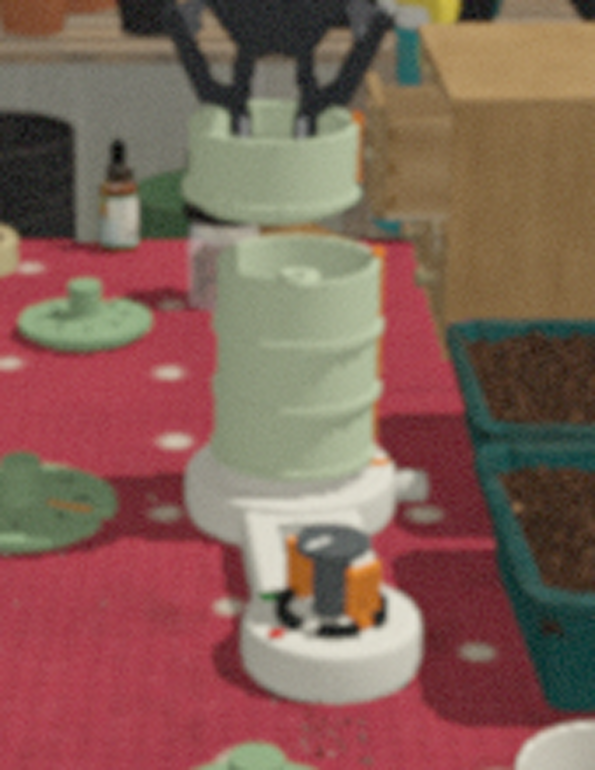

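Run:
```python
from h import *
for f in('s9','s10'):
    p,_=cloud(f); cv2.imwrite(f'pics/{f}c.png',cv2.resize(p[150:300,290:460,::-1],None,fx=4,fy=4,interpolation=2))
# per-level centre via scene and side depth clouds: wall points
for f in('s9','s10','d10'):
    p,W=cloud(f)
    for lo,hi in((58,80),(100,122),(142,164)):
        m=(np.hypot(W[...,0]-598,W[...,1]+9)<65)&(W[...,2]>lo)&(W[...,2]<hi)
        P=W[m][:,:2]; q=fitc(P,49)
        for _ in range(3):
            d=np.hypot(*(P-q[:2]).T); q=fitc(P[abs(d-49)<4],49)
        print(f,lo,m.sum(),q[:2].round(1))
```

```text
s9 58 380 [597.1 -10.8]
s9 100 391 [598.8 -12.5]
s9 142 789 [597.9 -15.8]
s10 58 383 [597.1 -10.9]
s10 100 390 [598.9 -12.9]
s10 142 782 [597.3 -15.9]
d10 58 433 [596.6 -11.4]
d10 100 447 [598.4 -13.1]
d10 142 839 [598.3 -16.4]
```

View pics/s10c.png

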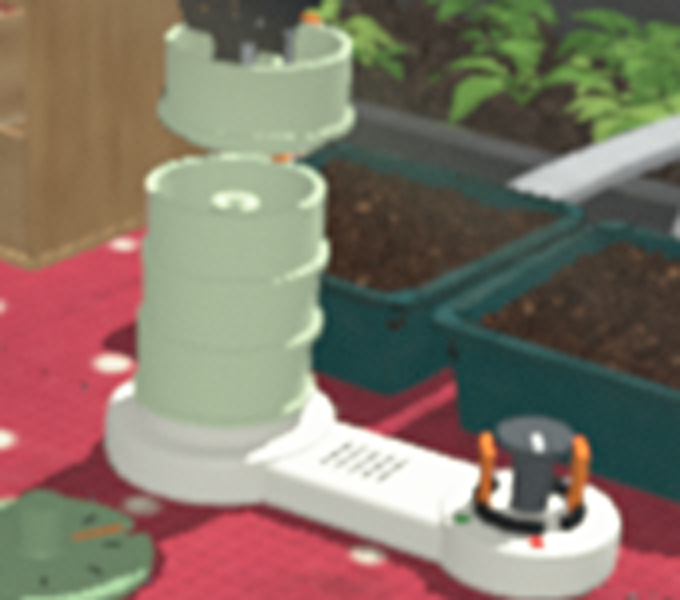

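Run:
```python
from h import *
def fl(f,cx,cy,z):
    p,W=cloud(f); D=np.hypot(W[...,0]-cx,W[...,1]-cy); k=W[orange(p)&(D<43)&(D>14)&(abs(W[...,2]-z)<4)]
    c=k.mean(0); vt=np.linalg.svd(k[:,:2]-c[:2])[2][0]; vt=vt*np.sign(vt[0]); print(f,len(k),c.round(1),'centre',np.degrees(np.arctan2(c[1]-cy,c[0]-cx)).round(1),'line',np.degrees(np.arctan2(vt[1],vt[0])).round(1))
fl('w10',600.3,-13.3,130); fl('w8',599.2,-8.6,88); 
p,W=cloud('w10')
for f,z in(('w10',168),('w8',126)):
    p,W=cloud(f); c=(600,-13.3) if f=='w10' else (599.2,-8.6)
    D=np.hypot(W[...,0]-c[0],W[...,1]-c[1]); k=W[orange(p)&(D>40)&(D<56)&(abs(W[...,2]-z-4)<1.5)]; print(len(k),k.min(0).round(1),k.max(0).round(1))
plan(598.1,-11.1,175.9,0)
```

```text
w10 174 [632.7  -8.5 129.9] centre 8.4 line 7.5
w8 188 [630.4  -6.   87.9] centre 4.7 line 4.6
181 [645.2  -9.9 170.5] [652.   -1.5 173.3]
162 [644.5  -8.  128.5] [6.512e+02 4.000e-01 1.315e+02]
t 29.4 pos [582.5 -38.1 225.9] rot [-1.796e+02  1.080e+00 -4.000e-02] F [ 0.   1.7 -0.7] gap 24.3 | offset [ 16.5 -26.7  49.9] rotvec [-0.4   1.08 -0.04]
```

Tray 3 sits at full height, but it has swung inside its clearance: about −4.5 mm in y and +3° yaw. I'll seat tray 4 matched to it, then walk both back to centre.

Call:
jog_arm:
  offset:
    - [9,-14,5]
    - [8,-13,5]
    - [0,0,8]
    - [0,0,5]
    - [0,0,0]
    - [0,0,0]
  delta_rot:
    - [-0.3,0.8,-0.8]
    - [-0.2,0.4,-0.8]
    - [0,0.2,0]
    - [0,0,0]
    - [0,0,0]
    - [0,0,0]
  jaw: [0,0,0,0,0,0]

```text
time: 30.0
tool_pos: [599.8, -11.9, 200.4]
tcp_rot: [179.9, -0.4, 1.4]
ft_force: [-0.7, -0.3, -1.0]
finger_gap: 24.4
```

Run:
```python
from h import *
plan(598.2,-11.6,175.9,1.5)
```

```text
t 30.0 pos [599.8 -11.9 200.4] rot [179.85  -0.41   1.44] F [-0.7 -0.3 -1. ] gap 24.4 | offset [-1.7 -0.4 24.5] rotvec [ 0.15 -0.41 -0.06]
```

Call:
jog_arm:
  offset:
    - [-1.5,-0.5,2]
    - [0,0,3]
    - [0,0,2]
    - [0,0,0]
  delta_rot:
    - [0.1,-0.4,0]
    - [0,0,0]
    - [0,0,0]
    - [0,0,0]
  jaw: [0,0,0,0]

```text
time: 30.4
tool_pos: [598.3, -12.2, 193.4]
tcp_rot: [179.9, -0.0, 1.4]
ft_force: [-0.8, -0.2, -1.4]
finger_gap: 24.4
```

Run:
```python
from h import *
plan(598.2,-11.6,175.9,1.5)
```

```text
t 30.4 pos [598.3 -12.2 193.4] rot [ 1.7995e+02 -2.0000e-02  1.3900e+00] F [-0.8 -0.2 -1.4] gap 24.4 | offset [-0.1 -0.6 17.5] rotvec [ 0.05 -0.02 -0.11]
```

Call:
jog_arm:
  offset:
    - [0,-0.5,4]
    - [0,0,4]
    - [0,0,3]
    - [0,0,2]
    - [0,0,2]
    - [0,0,1.5]
    - [0,0,0]
  delta_rot:
    - [0,0,0]
    - [0,0,0]
    - [0,0,0]
    - [0,0,0]
    - [0,0,0]
    - [0,0,0]
    - [0,0,0]
  jaw: [0,0,0,0,0,0,0]

```text
time: 31.1
tool_pos: [598.3, -11.5, 175.5]
tcp_rot: [180.0, -0.0, 1.4]
ft_force: [-0.9, 0.7, -1.4]
finger_gap: 24.2
```

Call:
jog_arm:
  offset:
    - [0,-1.5,0]
    - [0,-1.5,0]
    - [0,-1.5,0]
    - [0,-1,0]
    - [0,0,0]
  delta_rot:
    - [0,0,0.5]
    - [0,0,0.5]
    - [0,0,0.5]
    - [0,0,0.3]
    - [0,0,0]
  jaw: [0,0,0,0,0]

```text
time: 31.6
tool_pos: [598.4, -6.0, 175.9]
tcp_rot: [179.9, -0.1, -0.6]
ft_force: [-0.1, -1.2, -2.0]
finger_gap: 24.5
```

Run:
```python
from h import *
plan(597.3,-7.7,175.5,0)
```

```text
t 31.6 pos [598.4  -6.  175.9] rot [ 1.7992e+02 -6.0000e-02 -6.0000e-01] F [-0.1 -1.2 -2. ] gap 24.5 | offset [-1.1  1.7  0.4] rotvec [ 0.08 -0.06 -0.6 ]
```

Call:
jog_arm:
  offset:
    - [-0.5,1.2,0]
    - [0,0,1.5]
    - [0,0,0]
    - [0,0,0]
    - [0,0,0]
    - [0,0,0]
    - [0,0,0]
    - [0,0,-10]
    - [0,0,-30]
    - [0,0,-45]
    - [0,0,-30]
    - [-20,20,0]
    - [-20,30,0]
    - [0,20,0]
    - [0,0,0]
    - [0,0,0]
  delta_rot:
    - [0,0,-0.5]
    - [0,0,0]
    - [0,0,0]
    - [0,0,0]
    - [0,0,0]
    - [0,0,0]
    - [0,0,0]
    - [0,0,0]
    - [0,0,0]
    - [0,0,0]
    - [0,0,0]
    - [0,0,0]
    - [0,0,0]
    - [0,0,0]
    - [0,0,0]
    - [0,0,0]
  jaw: [0,0,0,50,50,50,50,50,50,50,50,50,50,50,50,50]

```text
time: 33.2
tool_pos: [557.2, -78.4, 302.4]
tcp_rot: [179.8, -0.5, 0.1]
ft_force: [0.0, 0.8, 0.9]
finger_gap: 42.4
```

Run:
```python
from h import *
snap('wrist','w11');snap('scene','s11');snap('side','d11');rim('w11',597,-9,210);floorline('w11',598,-9);plan(444.7,320.3,200,70)
for f in('s11','d11'):
    p,W=cloud(f)
    for lo,hi in((58,80),(100,122),(142,164),(184,206)):
        m=(np.hypot(W[...,0]-598,W[...,1]+9)<65)&(W[...,2]>lo)&(W[...,2]<hi)
        P=W[m][:,:2]; q=fitc(P,49)
        for _ in range(3):
            d=np.hypot(*(P-q[:2]).T); q=fitc(P[abs(d-49)<4],49)
        print(f,lo,m.sum(),q[:2].round(1))
```

```text
w11 rim c [599.   -8.4] z 209.3 n 4554 r [44.9 46.7 48.8] key n 210 [647.2  -4.9 213.1] ang 4.2
w11 floorline n 154 z 171.8 c [629.5  -6.4 171.8] ang by centre 4.7 by line 4.0
t 33.35 pos [557.3 -77.7 301.6] rot [ 1.7985e+02 -4.0000e-01  1.7000e-01] F [0.3 0.5 0.2] gap 42.7 | offset [-112.1 -398.6   99.8] rotvec [  0.37  -0.26 -69.83]
s11 58 371 [596.9 -11.1]
s11 100 403 [598.7 -12.3]
s11 142 406 [598.4 -10.9]
s11 184 795 [596.4 -11. ]
d11 58 426 [596.9 -11.6]
d11 100 458 [598.4 -13.3]
d11 142 468 [597.7 -11.2]
d11 184 827 [597.1 -11.7]
```

View pics/w11.png

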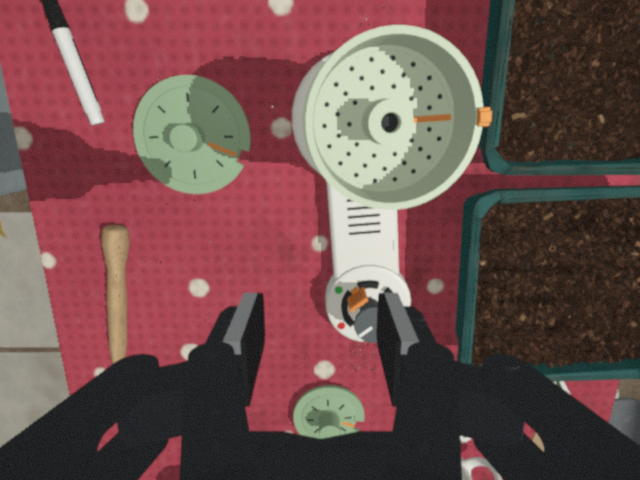

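Tower: 4 trays, levels within ~2 mm, top rim at 209 mm and yaw ≈4.4°. Next, the lid.

Call:
jog_arm:
  offset:
    - [-10,-45,0]
    - [-12,-45,0]
    - [-12,-45,0]
    - [-12,-45,0]
    - [-12,-45,0]
    - [-12,-45,0]
    - [-12,-45,0]
    - [-12,-40,0]
    - [-10,-15,0]
    - [0,0,0]
    - [0,0,0]
  delta_rot:
    - [0,0,0]
    - [0,0,0]
    - [0,0,0]
    - [0,0,0]
    - [0,0,0]
    - [0,0,0]
    - [0,0,0]
    - [0,0,0]
    - [0,0,0]
    - [0,0,0]
    - [0,0,0]
  jaw: [50,50,50,50,50,50,50,50,50,50,50]

```text
time: 34.45
tool_pos: [443.0, 313.4, 296.0]
tcp_rot: [179.9, 0.0, 0.7]
ft_force: [-0.5, -0.2, -0.3]
finger_gap: 42.7
```

Run:
```python
from h import *
snap('wrist','w12');lid('w12',444.7,320.3);floorline('w12',444.7,320.3);plan(444.7,320.3,120,70)
```

```text
w12 lid c [444.8 320.4] R 51.2 z 13.6 mark n 34 [452.3 348.8  15.3] ang 75.0
w12 floorline n 34 z 15.3 c [452.3 349.   15.2] ang by centre 75.1 by line 75.5
t 34.5 pos [443.1 313.1 296. ] rot [1.7988e+02 1.0000e-02 6.9000e-01] F [0.4 0.  0.2] gap 42.5 | offset [  1.7  -7.5 176. ] rotvec [  0.1    0.08 -69.31]
```

View pics/w12.png

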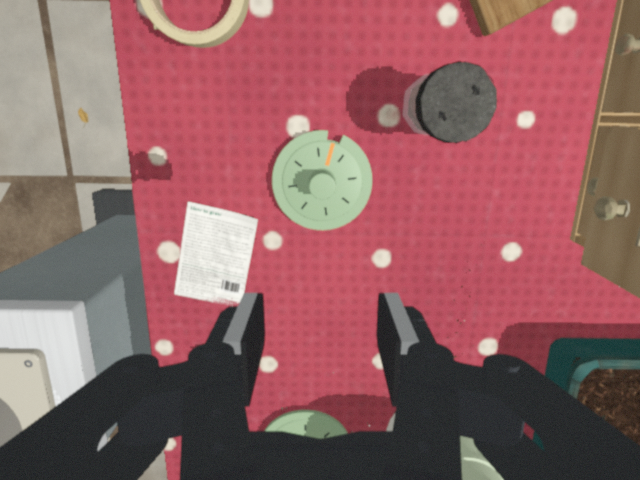

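Run:
```python
from h import *
print(atz('w12',457,102,90))
```

```text
[552.62909853 398.3392316   90.        ]
```

Call:
jog_arm:
  offset:
    - [1.7,-7.5,0]
    - [0,0,15]
    - [0,0,20]
    - [0,0,20]
    - [0,0,20]
    - [0,0,20]
    - [0,0,20]
    - [0,0,15]
    - [0,0,5]
    - [0,0,0]
  delta_rot:
    - [0,0,-8.5]
    - [0,0,-8.5]
    - [0,0,-8.5]
    - [0,0,-8.5]
    - [0,0,-8.5]
    - [0,0,-8.5]
    - [0,0,-8.5]
    - [0,0,-8.5]
    - [0,0,-1.5]
    - [0,0,0]
  jaw: [50,50,50,50,50,50,50,50,50,50]

```text
time: 35.5
tool_pos: [452.8, 308.3, 156.6]
tcp_rot: [179.8, 0.2, 71.1]
ft_force: [0.7, -0.3, -0.3]
finger_gap: 42.7
```

Run:
```python
from h import *
plan(444.8,320.4,20,70.6)
```

```text
t 35.5 pos [452.8 308.3 156.6] rot [179.78   0.18  71.09] F [ 0.7 -0.3 -0.3] gap 42.7 | offset [  9.3 -12.  136.5] rotvec [0.22 0.18 0.49]
```

Call:
jog_arm:
  offset:
    - [9,-12,25]
    - [0,0,25]
    - [0,0,20]
    - [0,0,8]
    - [0,0,0]
  delta_rot:
    - [0.2,0.2,0.5]
    - [0,0,0]
    - [0,0,0]
    - [0,0,0]
    - [0,0,0]
  jaw: [50,50,50,50,50]

```text
time: 36.0
tool_pos: [449.4, 318.0, 80.0]
tcp_rot: [179.7, -0.2, 69.8]
ft_force: [-0.7, -0.7, -0.1]
finger_gap: 42.9
```

Run:
```python
from h import *
plan(444.8,320.4,20,70.6)
```

```text
t 36.0 pos [449.4 318.   80. ] rot [179.73  -0.24  69.84] F [-0.7 -0.7 -0.1] gap 42.9 | offset [ 0.4 -5.4 60. ] rotvec [ 0.27 -0.24 -0.76]
```

Call:
jog_arm:
  offset:
    - [0.5,-5.5,10]
    - [0,0,12]
    - [0,0,8]
    - [0,0,3]
    - [0,0,0]
  delta_rot:
    - [0.3,-0.2,-0.8]
    - [0,0,0]
    - [0,0,0]
    - [0,0,0]
    - [0,0,0]
  jaw: [50,50,50,50,50]

```text
time: 36.5
tool_pos: [446.5, 321.2, 47.8]
tcp_rot: [179.9, -0.2, 70.6]
ft_force: [0.5, 0.0, 0.8]
finger_gap: 43.0
```

Run:
```python
from h import *
plan(444.8,320.4,20,70.6)
```

```text
t 36.5 pos [446.5 321.2  47.8] rot [179.87  -0.24  70.6 ] F [0.5 0.  0.8] gap 43.0 | offset [-1.5 -1.4 27.8] rotvec [ 0.13 -0.24 -0.  ]
```

Call:
jog_arm:
  offset:
    - [-1.2,-1.2,10]
    - [0,0,8]
    - [0,0,5]
    - [0,0,2.5]
    - [0,0,0]
  delta_rot:
    - [0,-0.2,0]
    - [0,0,0]
    - [0,0,0]
    - [0,0,0]
    - [0,0,0]
  jaw: [50,50,50,50,50]

```text
time: 37.0
tool_pos: [445.1, 320.7, 20.3]
tcp_rot: [179.9, -0.0, 70.6]
ft_force: [-0.9, -0.3, 0.9]
finger_gap: 42.7
```

Run:
```python
from h import *
plan(444.8,320.4,20,70.6)
```

```text
t 37.0 pos [445.1 320.7  20.3] rot [ 1.7985e+02 -4.0000e-02  7.0610e+01] F [-0.9 -0.3  0.9] gap 42.7 | offset [-0.4 -0.2  0.3] rotvec [ 0.15 -0.04  0.01]
```

Call:
jog_arm:
  offset:
    - [0,0,0]
    - [0,0,0]
    - [0,0,0]
    - [0,0,0]
    - [0,0,0]
  delta_rot:
    - [0,0,0]
    - [0,0,0]
    - [0,0,0]
    - [0,0,0]
    - [0,0,0]
  jaw: [0,0,0,0,0]
  newtons: 50

```text
time: 37.5
tool_pos: [445.6, 320.9, 21.0]
tcp_rot: [179.8, -0.1, 70.6]
ft_force: [-0.1, -0.1, -0.8]
finger_gap: 24.3
```

Call:
jog_arm:
  offset:
    - [0,0,-20]
    - [0,0,-35]
    - [0,0,-35]
    - [0,0,-35]
    - [0,0,-35]
    - [0,0,-35]
    - [0,0,-35]
    - [0,0,-25]
    - [0,0,-10]
    - [0,0,0]
    - [0,0,0]
  delta_rot:
    - [0,0,0]
    - [0,0,8]
    - [0,0,8]
    - [0,0,8]
    - [0,0,8]
    - [0,0,8]
    - [0,0,8]
    - [0,0,8]
    - [0,0,8]
    - [0,0,6.5]
    - [0,0,0]
  jaw: [0,0,0,0,0,0,0,0,0,0,0]

```text
time: 38.6
tool_pos: [443.0, 319.8, 296.2]
tcp_rot: [179.9, -0.1, -2.7]
ft_force: [-0.4, 0.5, -1.5]
finger_gap: 24.2
```

Run:
```python
from h import *
plan(597.5,-9,280,0)
```

```text
t 38.6 pos [443.  319.8 296.2] rot [ 1.7994e+02 -7.0000e-02 -2.7500e+00] F [-0.4  0.5 -1.5] gap 24.2 | offset [170.1 321.   16.7] rotvec [ 0.06 -0.07 -2.75]
```

Call:
jog_arm:
  offset:
    - [20,40,0]
    - [24,45,0]
    - [24,45,0]
    - [24,45,0]
    - [24,45,0]
    - [20,45,0]
    - [15,30,0]
    - [10,15,0]
    - [0,0,0]
    - [0,0,0]
  delta_rot:
    - [0,0,-2.7]
    - [0,0,0]
    - [0,0,0]
    - [0,0,0]
    - [0,0,0]
    - [0,0,0]
    - [0,0,0]
    - [0,0,0]
    - [0,0,0]
    - [0,0,0]
  jaw: [0,0,0,0,0,0,0,0,0,0]

```text
time: 39.6
tool_pos: [606.0, 5.5, 289.3]
tcp_rot: [-180.0, 0.4, 2.5]
ft_force: [0.3, -0.6, -0.8]
finger_gap: 24.0
```

Run:
```python
from h import *
snap('wrist','w13');s=monitor.sense()['tool_pos'];plan(597.5,-9,223,0)
lid('w13',s[0],s[1],s[2]-8);floorline('w13',s[0],s[1])
```

```text
t 39.65 pos [605.9   5.7 289.2] rot [-179.99    0.45    2.47] F [-0.3  0.2 -1. ] gap 24.6 | offset [-8.5 14.3 66.3] rotvec [-0.    0.45  2.47]
w13 lid c [603.4  19.2] R 40.8 z 282.3 mark n 245 [636.8  11.3 283.6] ang -13.2
w13 floorline n 294 z 283.6 c [638.2  11.5 283.6] ang by centre 10.1 by line 6.4
```

View pics/w13.png

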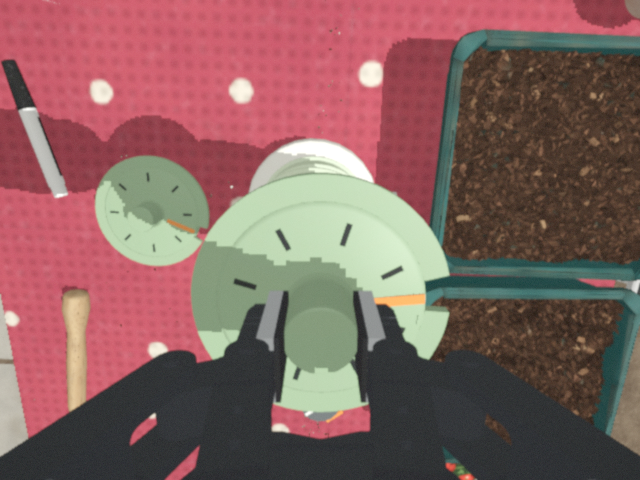

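```bash
cat >> h.py <<'E'
def lidhand(f,tx,ty,z):
    p,W=cloud(f); D=np.hypot(W[...,0]-tx,W[...,1]-ty); m=(D<62)&(abs(W[...,2]-z)<4)&~orange(p); P=W[m][:,:2]
    q=np.array([tx,ty],float)
    for _ in range(8):
        a=np.degrees(np.arctan2(P[:,1]-q[1],P[:,0]-q[0])); r=np.hypot(*(P-q).T); E=[]
        for b in range(-60,240,4):
            aa=(a-b+180)%360-180; s=abs(aa)<2
            if s.sum()>8 and r[s].max()>46 and abs((b-5+180)%360-180)>14: i=np.argsort(r[s])[-3]; E.append(P[s][i])
        E=np.array(E); q=fitc(E,51.7)[:2]
    d=np.hypot(*(E-q).T); print(f,'lid hand c',q.round(1),'rel',(q-[tx,ty]).round(1),'n',len(E),d.round(1)[::4])
E
python3 - <<'E'
from h import *
lidhand('w13',605.9,5.7,281.2); lidhand('w12',444.8,320.4,13)
E
```

```text
w13 lid hand c [606.8   7.6] rel [0.9 1.9] n 54 [51.8 52.2 51.8 51.7 51.7 51.8 51.7 51.7 51.7 51.7 51.8 51.9 51.7 52. ]
w12 lid hand c [445.  320.3] rel [ 0.2 -0.1] n 65 [51.2 50.8 51.3 50.9 51.2 50.8 51.6 51.9 51.9 51.5 51.  51.3 51.  51.3
 51.2 51.1 50.8]
```

Call:
jog_arm:
  offset:
    - [-8,15,10]
    - [0,0,15]
    - [0,0,10]
    - [0,0,5]
    - [0,0,0]
    - [0,0,0]
  delta_rot:
    - [0,0.4,2.4]
    - [0,0,0]
    - [0,0,0]
    - [0,0,0]
    - [0,0,0]
    - [0,0,0]
  jaw: [0,0,0,0,0,0]

```text
time: 40.25
tool_pos: [596.9, -3.3, 247.0]
tcp_rot: [-179.9, 0.1, 0.7]
ft_force: [0.7, 0.7, -0.4]
finger_gap: 24.2
```

Run:
```python
from h import *
plan(598,-9.8,223,0)
```

```text
t 40.25 pos [596.9  -3.3 247. ] rot [-1.7989e+02  7.0000e-02  7.5000e-01] F [ 0.7  0.7 -0.4] gap 24.2 | offset [ 1.   6.6 24. ] rotvec [-0.11  0.07  0.75]
```

Call:
jog_arm:
  offset:
    - [1,6,2]
    - [0,0,3]
    - [0,0,2]
    - [0,0,0]
    - [0,0,0]
  delta_rot:
    - [-0.1,0.1,0.7]
    - [0,0,0]
    - [0,0,0]
    - [0,0,0]
    - [0,0,0]
  jaw: [0,0,0,0,0]

```text
time: 40.75
tool_pos: [599.1, -9.6, 241.0]
tcp_rot: [180.0, -0.2, 0.0]
ft_force: [0.1, 0.0, -0.3]
finger_gap: 23.7
```

Run:
```python
from h import *
snap('wrist','w14');s=monitor.sense()['tool_pos'];plan(598,-9.8,223,0);lidhand('w14',s[0],s[1],s[2]-8)
```

```text
t 40.8 pos [599.1  -9.6 241. ] rot [ 1.7999e+02 -1.8000e-01  3.0000e-02] F [ 0.4 -0.3 -1.6] gap 24.4 | offset [-1.2  0.2 18. ] rotvec [ 0.01 -0.18  0.03]
w14 lid hand c [600.   -7.5] rel [0.9 2.1] n 53 [52.1 52.1 51.7 51.8 51.8 51.7 51.8 51.7 51.7 51.5 51.7 51.9 52.  51.8]
```

Call:
jog_arm:
  offset:
    - [-1.1,0.6,3]
    - [0,0,3]
    - [0,0,3]
    - [0,0,2]
    - [0,0,0]
  delta_rot:
    - [0,-0.2,0]
    - [0,0,0]
    - [0,0,0]
    - [0,0,0]
    - [0,0,0]
  jaw: [0,0,0,0,0]

```text
time: 41.3
tool_pos: [597.9, -10.2, 229.0]
tcp_rot: [180.0, 0.0, 0.0]
ft_force: [0.0, 0.1, -0.9]
finger_gap: 24.1
```

Run:
```python
from h import *
plan(598,-10.2,223,0)
```

```text
t 41.3 pos [597.9 -10.2 229. ] rot [1.7999e+02 5.0000e-02 3.0000e-02] F [ 0.   0.1 -0.9] gap 24.1 | offset [ 0.1 -0.   6. ] rotvec [0.01 0.05 0.03]
```

Call:
jog_arm:
  offset:
    - [0,0,2]
    - [0,0,2]
    - [0,0,2]
    - [0,0,1.5]
    - [0,0,1.5]
    - [0,0,0]
  delta_rot:
    - [0,0,0]
    - [0,0,0]
    - [0,0,0]
    - [0,0,0]
    - [0,0,0]
    - [0,0,0]
  jaw: [0,0,0,0,0,0]

```text
time: 41.9
tool_pos: [598.7, -10.3, 223.0]
tcp_rot: [180.0, -0.2, 0.0]
ft_force: [0.4, -0.5, -0.8]
finger_gap: 24.5
```

Call:
jog_arm:
  offset:
    - [0,0,1]
    - [0,0,0]
    - [0,0,0]
    - [0,0,0]
    - [0,0,0]
    - [0,0,-10]
    - [0,0,-30]
    - [0,0,-45]
    - [0,0,-20]
    - [0,30,0]
    - [0,45,0]
    - [0,20,0]
    - [0,0,0]
    - [0,0,0]
  delta_rot:
    - [0,0,0]
    - [0,0,0]
    - [0,0,0]
    - [0,0,0]
    - [0,0,0]
    - [0,0,0]
    - [0,0,0]
    - [0,0,0]
    - [0,0,0]
    - [0,0,0]
    - [0,0,0]
    - [0,0,0]
    - [0,0,0]
    - [0,0,0]
  jaw: [0,0,50,50,50,50,50,50,50,50,50,50,50,50]

```text
time: 43.3
tool_pos: [598.9, -107.2, 337.4]
tcp_rot: [179.9, -0.4, 0.2]
ft_force: [-0.6, 0.5, 0.2]
finger_gap: 42.8
```

Run:
```python
from h import *
snap('wrist','w15');snap('scene','s15');snap('side','d15');plan(613.4,-207.5,130,0)
lid('w15',599,-9,215);lidhand('w15',599,-9,215);floorline('w15',599,-9)
for f in('s15','d15'):
    p,W=cloud(f)
    for lo,hi in((58,80),(100,122),(142,164),(184,206)):
        m=(np.hypot(W[...,0]-598,W[...,1]+9)<65)&(W[...,2]>lo)&(W[...,2]<hi)
        P=W[m][:,:2]; q=fitc(P,49)
        for _ in range(3):
            d=np.hypot(*(P-q[:2]).T); q=fitc(P[abs(d-49)<4],49)
        print(f,lo,m.sum(),q[:2].round(1))
a=cv2.resize(load('s15')[0][100:300,290:460,::-1],None,fx=3,fy=3,interpolation=2);b=cv2.resize(load('d15')[0][100:300,270:400,::-1],None,fx=2.2,fy=3,interpolation=2)
cv2.imwrite('pics/sd15.png',np.hstack([a,b]))
```

```text
t 43.45 pos [ 598.9 -106.1  336.9] rot [179.9   -0.4    0.28] F [-0.   0.6 -0.6] gap 43.0 | offset [ 12.6 101.1 207.2] rotvec [ 0.09 -0.4   0.28]
w15 lid c [599.8  -8.6] R 51.4 z 215.8 mark n 104 [647.3  -5.2 212.8] ang 4.1
w15 lid hand c [599.9  -8.7] rel [0.9 0.3] n 52 [51.5 51.8 51.6 51.6 51.9 51.8 49.7 51.9 51.7 51.5 51.7 51.6 51.5]
w15 floorline n 3 z 217.2 c [620.8  -6.9 217.2] ang by centre 5.6 by line 48.0
s15 58 386 [597.1 -11. ]
s15 100 403 [598.7 -12.7]
s15 142 401 [598.1 -10.9]
s15 184 427 [597.3  -9.8]
d15 58 425 [596.6 -11.3]
d15 100 453 [598.3 -13. ]
d15 142 464 [597.6 -11.2]
d15 184 493 [596.9 -10.2]
```

View pics/w15.png

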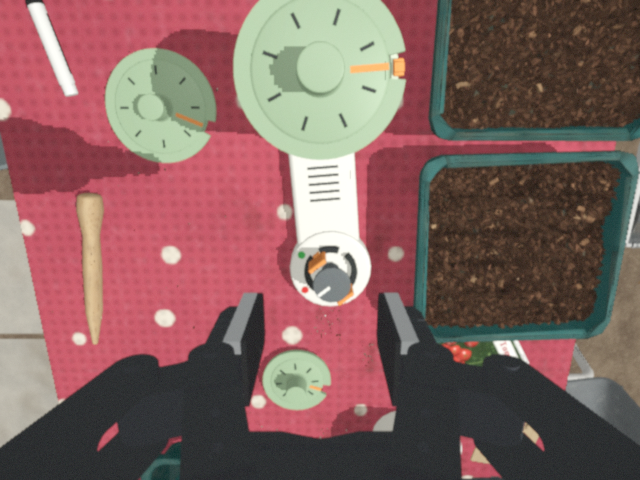

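View pics/sd15.png

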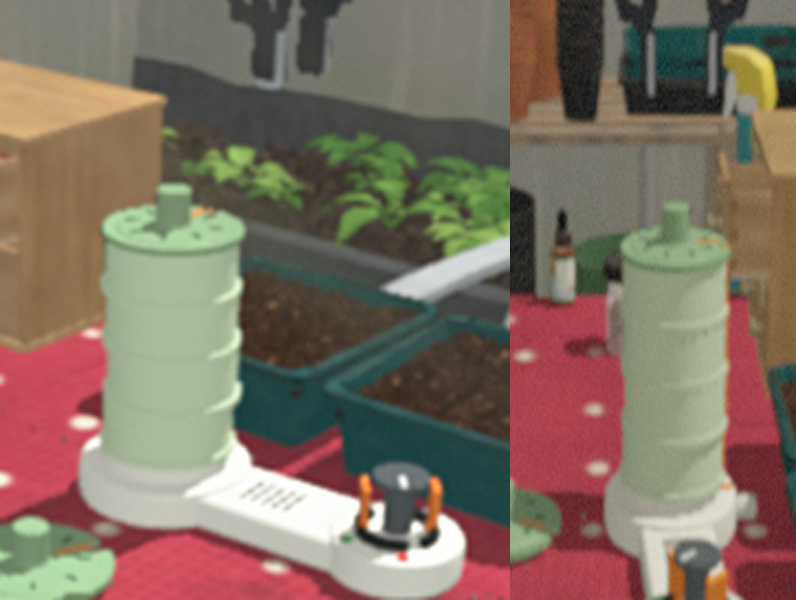

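Lid is home: flange top reads 215.8, with the same +0.7 offset it had on the table, and the key shows through the notch. Now the dial.

Call:
jog_arm:
  offset:
    - [12,45,15]
    - [0,45,20]
    - [0,10,30]
    - [0,0,30]
    - [0,0,30]
    - [0,0,20]
    - [0,0,0]
    - [0,0,0]
  delta_rot:
    - [0,0,0]
    - [0,0,8.5]
    - [0,0,8.5]
    - [0,0,8.5]
    - [0,0,8.5]
    - [0,0,8.5]
    - [0,0,8.5]
    - [0,0,0]
  jaw: [85,85,85,85,85,85,85,85]

```text
time: 44.25
tool_pos: [613.9, -199.5, 186.9]
tcp_rot: [-179.6, -0.3, -50.9]
ft_force: [-0.3, 0.4, 0.4]
finger_gap: 72.9
```

Run:
```python
from h import *
snap('wrist','w16');plan(613.4,-207.5,44,-50.9)
p,W=cloud('w16'); D=np.hypot(W[...,0]-613,W[...,1]+207)
m=(D<45)&(abs(W[...,2]-74.5)<3); P=W[m][:,:2]; print(m.sum(),P.mean(0),P.min(0),P.max(0),cv2.minEnclosingCircle(P.astype(np.float32)))
k=W[orange(p)&(D<45)&(W[...,2]>50)]; 
print(len(k)); 
t=W[orange(p)&(D<45)&(abs(W[...,2]-68)<2)]; print(len(t)); c=t.mean(0)
for s in (1,-1):
    d=np.array([np.cos(np.radians(129.1)),np.sin(np.radians(129.1))]); q=t[(t[:,:2]-[613.4,-207.5])@d*s>0]; print(len(q),q.mean(0).round(1) if len(q) else'')
```

```text
t 44.3 pos [ 613.7 -199.3  186.6] rot [-179.62   -0.23  -50.57] F [ 0.4  0.7 -0.6] gap 72.4 | offset [  5.5   6.4 142.6] rotvec [-0.38 -0.23  0.33]
2887 [ 614.58083864 -207.78275325] [ 593.91032929 -228.53684808] [ 634.23028706 -188.05861076] ((614.1468505859375, -208.29603576660156), 20.38056755065918)
556
382
211 [ 598.9 -189.3   67.3]
171 [ 629.8 -226.3   67.3]
```

View pics/w16.png

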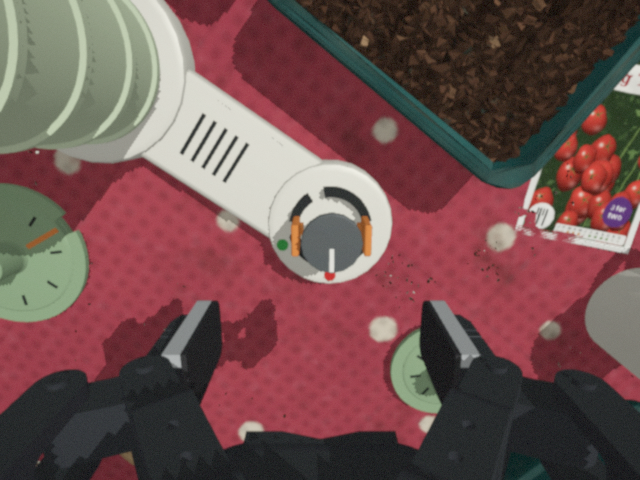

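Call:
jog_arm:
  offset:
    - [5.5,7,25]
    - [0,0,30]
    - [0,0,20]
    - [0,0,5]
    - [0,0,0]
  delta_rot:
    - [-0.4,-0.2,0]
    - [0,0,0]
    - [0,0,0]
    - [0,0,0]
    - [0,0,0]
  jaw: [85,85,85,85,85]
  newtons: 35

```text
time: 44.8
tool_pos: [616.2, -206.3, 110.0]
tcp_rot: [-179.8, -0.5, -49.0]
ft_force: [-0.4, -0.6, 0.3]
finger_gap: 72.5
```

Run:
```python
from h import *
plan(613.8,-207.8,39,-50.5)
```

```text
t 44.8 pos [ 616.2 -206.3  110. ] rot [-179.8    -0.46  -49.03] F [-0.4 -0.6  0.3] gap 72.5 | offset [-1.  3. 71.] rotvec [-0.21 -0.45  1.47]
```

Call:
jog_arm:
  offset:
    - [-1,3,15]
    - [0,0,15]
    - [0,0,10]
    - [0,0,3]
    - [0,0,0]
  delta_rot:
    - [-0.2,-0.4,1.5]
    - [0,0,0]
    - [0,0,0]
    - [0,0,0]
    - [0,0,0]
  jaw: [85,85,85,85,85]

```text
time: 45.3
tool_pos: [615.5, -208.1, 67.3]
tcp_rot: [-179.9, -0.3, -50.4]
ft_force: [0.9, 0.4, 0.1]
finger_gap: 72.4
```

Run:
```python
from h import *
plan(613.8,-207.8,39,-50.5)
```

```text
t 45.3 pos [ 615.5 -208.1   67.3] rot [-179.86   -0.29  -50.43] F [0.9 0.4 0.1] gap 72.4 | offset [-1.5  1.2 28.3] rotvec [-0.14 -0.29  0.07]
```

Call:
jog_arm:
  offset:
    - [-1.4,1.2,8]
    - [0,0,8]
    - [0,0,6]
    - [0,0,3]
    - [0,0,0]
  delta_rot:
    - [-0.1,-0.3,0]
    - [0,0,0]
    - [0,0,0]
    - [0,0,0]
    - [0,0,0]
  jaw: [85,85,85,85,85]

```text
time: 45.8
tool_pos: [614.0, -208.1, 40.8]
tcp_rot: [-179.9, -0.0, -50.4]
ft_force: [0.7, 0.4, 0.1]
finger_gap: 72.0
```

Run:
```python
from h import *
plan(613.8,-207.8,39,-50.5)
```

```text
t 45.8 pos [ 614.  -208.1   40.8] rot [-1.7994e+02 -1.0000e-02 -5.0420e+01] F [0.7 0.4 0.1] gap 72.0 | offset [-0.3  0.   1.8] rotvec [-0.06 -0.01  0.08]
```

Squeeze, and check the gap and forces.

Call:
jog_arm:
  offset:
    - [0,0,0.5]
    - [0,0,0]
    - [0,0,0]
    - [0,0,0]
    - [0,0,0]
    - [0,0,0]
    - [0,0,0]
  delta_rot:
    - [0,0,0]
    - [0,0,0]
    - [0,0,0]
    - [0,0,0]
    - [0,0,0]
    - [0,0,0]
    - [0,0,0]
  jaw: [0,0,0,0,0,0,0]
  newtons: 35

```text
time: 46.5
tool_pos: [614.8, -208.7, 42.0]
tcp_rot: [-179.9, -0.1, -50.5]
ft_force: [-0.7, -0.3, 0.1]
finger_gap: 42.6
```

Run:
```python
from h import *
plan(613.8,-207.8,40,-50.5)
```

```text
t 46.5 pos [ 614.8 -208.7   42. ] rot [-1.799e+02 -1.300e-01 -5.045e+01] F [-0.7 -0.3  0.1] gap 42.6 | offset [-1.4  0.2  2. ] rotvec [-0.1  -0.13  0.05]
```

Call:
jog_arm:
  offset:
    - [0,0,0]
    - [0,0,0]
    - [0,0,0]
    - [0,0,0]
  delta_rot:
    - [0,0,5]
    - [0,0,5]
    - [0,0,5]
    - [0,0,5]
  jaw: [0,0,0,0]

```text
time: 46.9
tool_pos: [615.2, -209.4, 42.0]
tcp_rot: [-179.8, -0.2, -71.0]
ft_force: [-0.2, -0.5, -0.1]
finger_gap: 42.5
```

Run:
```python
from h import *
plan(614.3,-208.2,41,-119.5)
```

```text
t 46.9 pos [ 615.2 -209.4   42. ] rot [-179.84   -0.18  -71.04] F [-0.2 -0.5 -0.1] gap 42.5 | offset [-1.4  0.5  1. ] rotvec [-0.23 -0.1  48.46]
```

Call:
jog_arm:
  offset:
    - [-0.8,0.4,0]
    - [0,0,0]
    - [0,0,0]
    - [0,0,0]
    - [0,0,0]
    - [0,0,0]
  delta_rot:
    - [-0.2,-0.1,5]
    - [0,0,5]
    - [0,0,5]
    - [0,0,5]
    - [0,0,5]
    - [0,0,5]
  jaw: [0,0,0,0,0,0]

```text
time: 47.5
tool_pos: [615.3, -210.6, 42.0]
tcp_rot: [-179.9, -0.2, -102.3]
ft_force: [-1.2, -1.2, -0.6]
finger_gap: 41.9
```

Run:
```python
from h import *
plan(614.3,-208.2,41,-119.5)
```

```text
t 47.5 pos [ 615.3 -210.6   42. ] rot [-179.86   -0.24 -102.26] F [-1.2 -1.2 -0.6] gap 41.9 | offset [-2.1  1.5  1. ] rotvec [-0.17 -0.22 17.24]
```

Call:
jog_arm:
  offset:
    - [-1.5,1.2,0]
    - [0,0,0]
    - [0,0,0]
    - [0,0,0]
    - [0,0,0]
  delta_rot:
    - [0,0,5]
    - [0,0,5]
    - [0,0,4]
    - [0,0,3]
    - [0,0,0]
  jaw: [0,0,0,0,0]

```text
time: 48.0
tool_pos: [615.0, -211.3, 42.1]
tcp_rot: [-179.6, -0.3, -120.1]
ft_force: [0.2, -0.4, 0.3]
finger_gap: 42.1
```

Run:
```python
from h import *
plan(614.3,-208.2,41,-119.5);print(monitor.sense()['wrist_torque'])
```

```text
t 48.0 pos [ 615.  -211.3   42.1] rot [-179.6    -0.32 -120.08] F [ 0.2 -0.4  0.3] gap 42.1 | offset [-2.3  2.2  1. ] rotvec [-0.4  -0.32 -0.58]
[0.11034526 0.11913157 0.38371793]
```

Call:
jog_arm:
  offset:
    - [-1,2,0]
    - [0,0,0]
    - [0,0,0]
    - [0,0,0]
    - [0,0,0]
    - [0,0,0]
  delta_rot:
    - [0,0,0]
    - [0,0,0]
    - [0,0,0]
    - [0,0,0]
    - [0,0,0]
    - [0,0,0]
  jaw: [0,0,90,90,90,90]

```text
time: 48.6
tool_pos: [614.7, -210.7, 41.6]
tcp_rot: [-179.4, -0.4, -119.7]
ft_force: [-0.0, -0.4, -0.0]
finger_gap: 77.0
```

Run:
```python
from h import *
plan(614.3,-208.2,130,-119.5)
```

```text
t 48.6 pos [ 614.7 -210.7   41.6] rot [-179.4    -0.38 -119.7 ] F [-0.  -0.4 -0. ] gap 77.0 | offset [ -1.3   0.6 -88.4] rotvec [-0.6  -0.38 -0.2 ]
```

Call:
jog_arm:
  offset:
    - [-1,0.5,-8]
    - [0,0,-15]
    - [0,0,-30]
    - [0,0,-40]
    - [0,0,-40]
    - [0,0,0]
    - [0,0,0]
  delta_rot:
    - [-0.5,-0.3,0]
    - [0,0,0]
    - [0,0,0]
    - [0,0,0]
    - [0,0,0]
    - [0,0,0]
    - [0,0,0]
  jaw: [90,90,90,90,90,90,90]

```text
time: 49.3
tool_pos: [615.5, -209.2, 187.6]
tcp_rot: [-179.7, 0.0, -119.7]
ft_force: [-0.5, 0.1, -1.2]
finger_gap: 76.6
```

Run:
```python
from h import *
snap('wrist','w17');plan(614.3,-208.2,130,-119.5)
p,W=cloud('w17'); c=np.array([614.2,-208.0]);D=np.hypot(W[...,0]-c[0],W[...,1]-c[1])
t=W[orange(p)&(D<45)&(abs(W[...,2]-68)<2)]; print(len(t))
d=np.array([np.cos(np.radians(60.3)),np.sin(np.radians(60.3))])
P=[]
for s in (1,-1):
    v=(t[:,:2]-c)@d*s; q=t[v>0]; P.append(q.mean(0)); print(len(q),q.mean(0).round(1),v[v>0].min().round(1),v.max().round(1))
print(np.degrees(np.arctan2(*(P[0]-P[1])[[1,0]])))
cv2.imwrite('pics/w17c.png',cv2.resize(p[100:400,180:480,::-1],None,fx=2,fy=2))
```

```text
t 49.35 pos [ 616.1 -209.5  188.6] rot [-1.7960e+02  2.0000e-02 -1.1967e+02] F [ 0.1 -1.2  1.5] gap 76.9 | offset [-0.2  2.7 58.5] rotvec [-0.4   0.02 -0.17]
385
189 [ 626.6 -188.1   67.5] 21.2 25.6
196 [ 602.6 -230.    67.4] 22.7 27.1
60.171531280465025
```

View pics/w17.png

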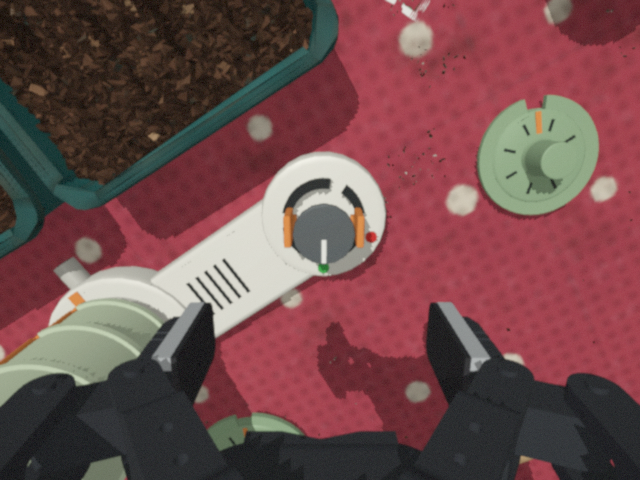

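Pointer is at the green mark and the tab line is at 60.2° (run = 60.3°). Final check of tab spacing and the tower, from a clear position.

Call:
jog_arm:
  offset:
    - [0,0,-45]
    - [0,0,-45]
    - [0,0,-40]
    - [0,0,0]
    - [0,0,0]
  delta_rot:
    - [0,0,0]
    - [0,0,0]
    - [0,0,0]
    - [0,0,0]
    - [0,0,0]
  jaw: [90,90,90,90,90]

```text
time: 49.85
tool_pos: [612.7, -208.0, 317.5]
tcp_rot: [179.8, -0.0, -119.7]
ft_force: [0.6, -0.7, -1.1]
finger_gap: 76.8
```

Run:
```python
from h import *
def sp(f,ang):
    p,W=cloud(f); c=np.array([614.2,-208.0]);D=np.hypot(W[...,0]-c[0],W[...,1]-c[1]); t=W[orange(p)&(D<45)&(abs(W[...,2]-68)<2)]
    v=(t[:,:2]-c)@[np.cos(np.radians(ang)),np.sin(np.radians(ang))]; print(f,'mean sep',(v[v>0].mean()-v[v<0].mean()).round(1),'span',np.ptp(v).round(1))
sp('w16',129.1);sp('w17',60.3)
snap('scene','s18');snap('side','d18');plan(614,-208,300,-119)
for f in('s18','d18'):
    p,W=cloud(f)
    for lo,hi in((58,80),(100,122),(142,164),(184,206)):
        m=(np.hypot(W[...,0]-598,W[...,1]+9)<65)&(W[...,2]>lo)&(W[...,2]<hi)
        P=W[m][:,:2]; q=fitc(P,49)
        for _ in range(3):
            d=np.hypot(*(P-q[:2]).T); q=fitc(P[abs(d-49)<4],49)
        print(f,lo,m.sum(),q[:2].round(1))
    m=(np.hypot(W[...,0]-598,W[...,1]+11)<53)&(np.hypot(W[...,0]-598,W[...,1]+11)>20)&(W[...,2]>211); A=np.c_[W[m][:,:2]-[598,-11],np.ones(m.sum())]; print('lid plane',np.linalg.lstsq(A,W[m][:,2],rcond=None)[0].round(3))
```

```text
w16 mean sep 48.2 span 52.9
w17 mean sep 48.3 span 52.7
t 49.95 pos [ 612.7 -208.   317.3] rot [ 1.7981e+02 -4.0000e-02 -1.1967e+02] F [-0.2 -0.5  0. ] gap 76.8 | offset [-0.6 -1.2 17.3] rotvec [ 0.19 -0.04 -0.67]
s18 58 377 [597.3 -10.9]
s18 100 399 [598.6 -12.8]
s18 142 406 [598.2 -10.9]
s18 184 428 [597.3  -9.9]
lid plane [3.0000e-03 7.0000e-03 2.1448e+02]
d18 58 425 [596.8 -11.3]
d18 100 449 [598.2 -13. ]
d18 142 469 [597.6 -11.1]
d18 184 486 [597. -10.]
lid plane [1.00000e-03 1.00000e-02 2.14581e+02]
```

View pics/s18.png

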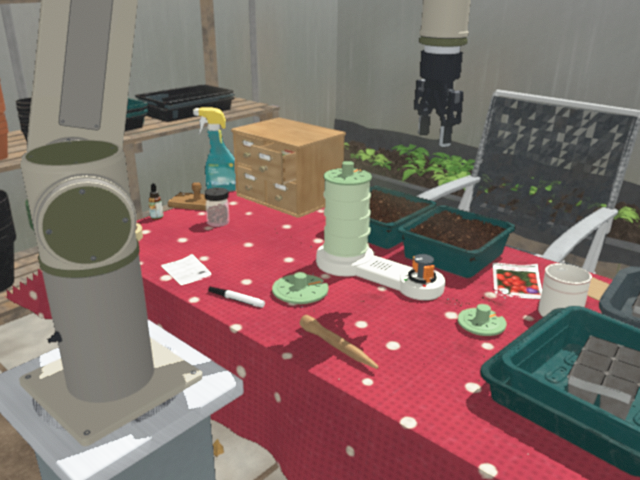

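The tower is level and the tabs are sprung out (same spacing as before). The jar still stands at (218,208). Handing in.

```bash
python3 -c "
from bench import r
print(r.hand_in())"
```

```text
the job is handed in; nothing more can be done
None
```

The job is handed in, at about 50 s of the 210 s allowed. All four trays are stacked on the base with their notches over the keys. The fitting lid (about 102 mm across as measured) closes the top tray, and the dial is turned to green.

My last checks:
- **Tower:** each tray went down to its expected height. The top rim reads 209 mm (210 expected) and the lid's flange top about 215 mm (215 expected). The lid is level to within 0.6°, and the top key shows in its notch.
- **Dial:** the pointer is on the green mark and the tab line is at 60.2° (60.3° expected). The tabs are as far apart as they were before squeezing, so they have sprung out.
- **Jar:** it stands where it was.

**What disagreed:** after I released tray 3, it had swung about 4.5 mm and 3° within its clearance; I don't know why. I walked it back while seating tray 4. The trays' centres now agree to about 2 mm from one tray to the next and 3 mm over the whole tower. I only checked tray 3's position again after that, not its angle.

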